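# Seat a specimen block on its parallels in the test vise

## Robot

A 6-joint arm with a two-finger parallel gripper is mounted at the origin on the work surface. World frame = base frame: x ahead of the robot, y to its left, z up, the work surface at z = 0. Lengths are in m, angles in rad, forces in N, time in s.
With the tool pointing down it reaches from about 0.425 to 0.95 m from the base axis. Payload 3.5 kg.
Tool frame: the origin (TCP) lies on the centre line of the jaws, within the pads' length; the fingertips stand 11 mm ahead of it and the grasp point (between the pads) lies 8 mm behind it; y points along the fingers, x is the direction in which the jaws open and shut, and the axes are right-handed (so a half turn about y gives the same grasp; the last joint's range is limited). The gripper opens to 85 mm and grips with 20 to 120 N. Pads are 22 mm wide; open, the fingers measure 114 mm over their backs; the gripper's body (76 mm by 85 mm) begins 54 mm behind the grasp point. The pads swing forward as they close: fully open they stand 13 mm farther back than shut.
Start: joints at [0.984, 0.286, 1.577, -0, 1.279, -0.15], TCP at [0.286, 0.612, 0.221] pointing down, gripper open.
Joint ranges: [-2.77, 2.77], [-0.9, 2.22], [0.21, 2.48], [-1.53, 4.67], [0.24, 2.81], [-2.84, 2.84]. Speed limits (rad/s): [2.79, 2.79, 3.14, 3.14, 3.14, 3.14].

## Interface

Orientations are given as a unit quaternion [x, y, z, w].
In Python, from plant import get_state, read_camera, sign_off gives the robot as it stands.
- The arm moves only by the shell command python3 -m inch 'ROWS' [FORCE]. ROWS is JSON, a list of rows, each an object of numbers: "ax", "ay", "az": the turn, a rotation vector about the tool's x, y, z in rad; "x", "y", "z": the shift along the tool's x, y, z in mm; "hand": the closure, from -1 (fully open) to 1 (shut). In form: [{"ax": .., "ay": .., "az": .., "x": .., "y": .., "z": .., "hand": ..}, ...]. A call has 1 to 5 rows; each row shifts and turns the commanded pose from where the row before left it, along the tool's axes as they then stand; what a row does not reach is not made up. A row lasts 1/12 s, in which the tool goes at most 41.7 mm and 7.16 degrees, less where a joint would pass 70% of its speed; a pose out of reach is approached as far as the arm can. A call with a gripper value outside its range is refused whole. The fingers move at their own pace and stop on an object; FORCE is the grip in N (left out, the last holds). Time passes only in rows, so rows that do not move let the fingers close. It gives the time, the measured TCP pose, the force and the opening at its end, in the units of the state.
- get_state(): the state, without advancing time (a new reading comes with each control period).
- read_camera(name): name is "scene" or "top"; returns a dict with "img" (480x640x3 uint8, red, green, blue), "fov_y" (degrees; the focal length in pixels is half the picture's height over the tangent of half this angle, whatever the lens; pixels are square), "cx", "cy" (the principal point, pixels), "T" (4x4, takes a point from camera to world coordinates). Camera axes: x right, y down, z forward; pixel columns grow to the right and rows downward; lengths in m; the calibration is good to about 2 mm. A picture is of the moment at which its call begins. There is no depth.
- sign_off(): hands the job in, once; it reports no verdict.
The state is a dict: "time": time; "qpos": joint angles; "dq": joint speeds; "joint_efforts": joint torques, N m; "eef_pos": TCP position; "tcp_rot": TCP orientation; "contact_force": force on the tool from outside, world axes, zero at the start; "wrist_torque": the same for the moment, N m; "opening": opening from 0.0 (shut) to 1.0 (fully open).
Only numpy, scipy, OpenCV 4.12 (cv2) and the standard library are available. Lean on these libraries where they do the work, as an engineer would, in place of code of your own. Each camera call takes 0.05 s, during which the arm holds its last target. There are 200 camera calls.

## Task

The aluminium specimen block has ridden up and tilted in the vise, and one or both of the loose parallels under it have slid out endwise. First push each parallel back by its end until it sticks out about equally from both ends of the block; then press or tap the block down on its top, at both ends, with firm but measured pushes and no hard blows, until it sits level on both parallels and neither of them can be slid any more. Leave the bottle and the brass weight beside the vise where they stand.

Things in the scene. Friction and masses are not known exactly. Their poses are not given: they have to be found in the camera images.
- vise: Low dark steel vise fixed to the bench; base 200 (x) x 130 (y) x 30 mm. Origin: centre of its underside. y runs along the jaws, x across them, z up. Bed = top of the base, 30 mm up. Two jaws, 100 mm long in y, rise to 66 mm; inner faces at x = -28 and +28. A screw with a 90 mm cross handle (along y) ends at x = -122, 49 mm up; leave it alone.
- specimen: Aluminium block 55 (x) x 120 (y) x 36 (z) mm clamped between the jaws, long side along the vise's y. Origin: its centre; seated it is 68 mm above the bench. It cannot be taken out: it only slides up or down and rocks about the vise's x through its centre, against dry friction, and stays where left. Starts 6 to 9 mm too high, rocked up to 0.05 rad either way. Over 80 N on it is a hard blow.
- end_left (a point): Middle of the top edge at the block's end towards the vise's +y, 60 mm from the block's middle. Seated, it is 86 mm above the bench. About 10 N pressed on the top near one end brings that end down onto the parallels; the other end may then rise a little.
- end_right (a point): The same at the block's other end, towards the vise's -y. Slow presses of 20 to 25 N on the top about 45 mm from the block's middle, at one end, then the other, each repeated a time or two, seat the block and leave it gripping the parallels; one light press can stop a hair short of gripping.
- parallel_a: Loose steel bar 12 (x) x 150 (y) x 20 (z) mm, 0.27 kg, on the vise's bed under the block, along one jaw, about 20 mm in x from the vise's middle. Origin: centre of its underside; y is its long axis. Centred (vise y = 0) it sticks out 15 mm beyond the block at both ends. Flat ends, 30 to 50 mm above the bench. While the block is up a few newtons slide it.
- parallel_b: The other parallel, the same bar along the other jaw. At least one of the two sticks out 26 to 42 mm too far on one side; the other may too, on either side, or already be about centred.
- bottle: Bystander: closed white plastic bottle, 60 mm across, about 150 mm tall, standing. Origin: centre of its underside.
- weight: Bystander: brass knob weight, 54 mm across, 80 mm tall, standing. Origin: centre of its underside.
Mind the look-alikes: they are no part of the job. What is shaped like the parallel_a but orange is not meant. What is shaped like the parallel_b but turquoise is not meant.

How it is judged:
By the outcome, as a careful person would: the job done as asked, in the order asked, and still so for the second after the job is handed in, with the robot touching nothing.
It also fails if it takes over 72 s, if anything falls off the work surface, if the arm or the gripper's body presses on something with over 40 N, if the wrist force passes 120 N, or if a joint passes its speed limit or range.

## Working session

There is one attempt and no reset: what is moved stays moved. The work goes in short steps, Python scripts to look and compute and a shell command to move; the robot and the scene stay as the last step left them, time stands still between calls to the robot, and variables do not carry over. Pictures are saved under pics/ and viewed, about 8 in all and at most 12, crops included, and the job is handed in when it is done.

```bash
mkdir -p pics
cat > h.py <<'E'
import numpy as np, cv2
from plant import get_state, read_camera
from scipy.spatial.transform import Rotation as R
def cam(n):
    c=read_camera(n); c['f']=240/np.tan(np.radians(c['fov_y'])/2); return c
def save(c,p,box=None,s=1):
    im=c['img'][:,:,::-1]
    if box: im=im[box[1]:box[3],box[0]:box[2]]
    cv2.imwrite(p,cv2.resize(im,None,fx=s,fy=s,interpolation=cv2.INTER_CUBIC))
def ray(c,u,v):
    T=np.array(c['T']); d=T[:3,:3]@np.array([(u-c['cx'])/c['f'],(v-c['cy'])/c['f'],1]); return T[:3,3],d
def onz(c,u,v,z):
    o,d=ray(c,u,v); return o+d*(z-o[2])/d[2]
def proj(c,p):
    T=np.array(c['T']); q=T[:3,:3].T@(np.array(p)-T[:3,3]); return c['f']*q[0]/q[2]+c['cx'],c['f']*q[1]/q[2]+c['cy']
E
python3 - <<'E'
from h import *
for n in('scene','top'):
    c=cam(n); save(c,f'pics/{n}0.png'); print(n,c['fov_y'],c['cx'],c['cy'],np.round(c['T'],3).tolist())
s=get_state(); print(s)
print(R.from_quat(s['tcp_rot']).as_matrix().round(3))
E
```

```text
scene 49.0232520072555 322.4105203454238 238.86657651144483 [[-0.419, 0.59, -0.69, 1.203], [0.908, 0.28, -0.313, 0.334], [0.008, -0.757, -0.653, 0.702], [0.0, 0.0, 0.0, 1.0]]
top 57.484697878108896 321.94315628010423 242.6016737058354 [[0.016, -0.994, 0.112, 0.44], [-1.0, -0.015, 0.009, 0.03], [-0.007, -0.112, -0.994, 0.89], [0.0, 0.0, 0.0, 1.0]]
{'time': 0.1, 'qpos': array([ 9.84001324e-01,  2.87120605e-01,  1.57806668e+00, -2.34515392e-05,
        1.27861871e+00, -1.49998353e-01]), 'dq': array([-0.00095066, -0.00145448, -0.00344902, -0.00076226, -0.00284249,
       -0.00111974]), 'joint_efforts': array([ 1.23206402e-03, -4.07301271e+01, -2.93699169e+01, -9.50407548e-05,
        3.41963445e-03, -9.19732429e-06]), 'eef_pos': array([0.28517228, 0.61109943, 0.21983698]), 'tcp_rot': array([ 0.59677855,  0.37907926, -0.38050378, -0.59613015]), 'contact_force': array([-0.15791619,  0.35052864,  0.11209216]), 'wrist_torque': array([ 0.02773144,  0.01778957, -0.05072923]), 'opening': 1.0028496957629625}
[[ 0.423 -0.001 -0.906]
 [ 0.906 -0.002  0.423]
 [-0.002 -1.     0.   ]]
```

View pics/scene0.png

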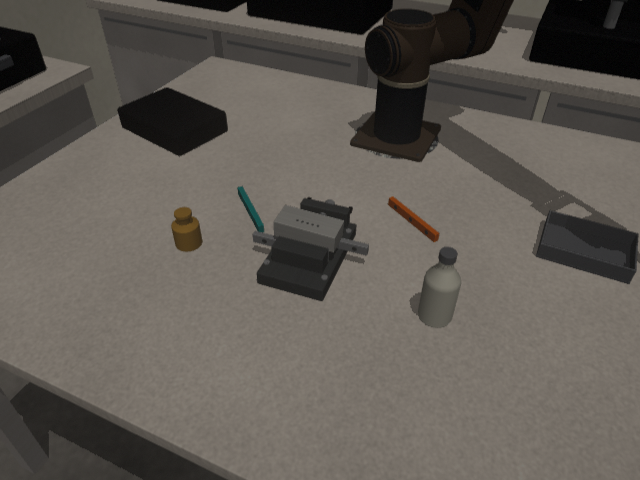

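View pics/top0.png

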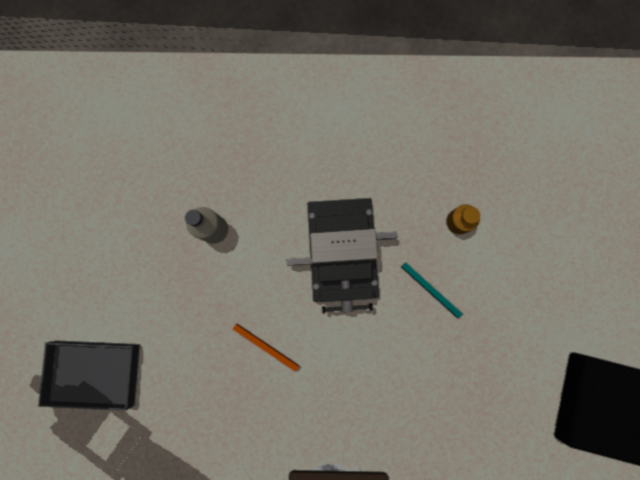

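The top view shows the vise at about px (343,250). The far parallel sticks out right to (397,236), towards -y, and the near one sticks out left to (288,262), towards +y. Look-alikes: orange bar (266,347) and turquoise bar (432,290), both loose on the bench. The two grey bars under the block are the right ones, so I'll check them in a close crop.

Run:
```python
from h import *
c=cam('top'); save(c,'pics/top1.png',(270,190,430,320),5)
s=cam('scene'); save(s,'pics/scene1.png',(230,180,390,300),5)
```

```text
(no output)
```

View pics/top1.png

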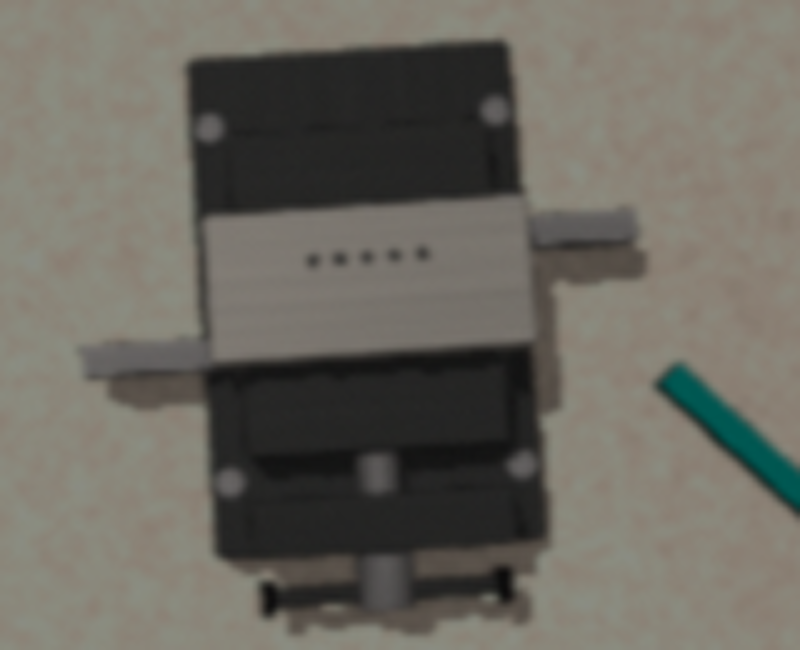

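View pics/scene1.png

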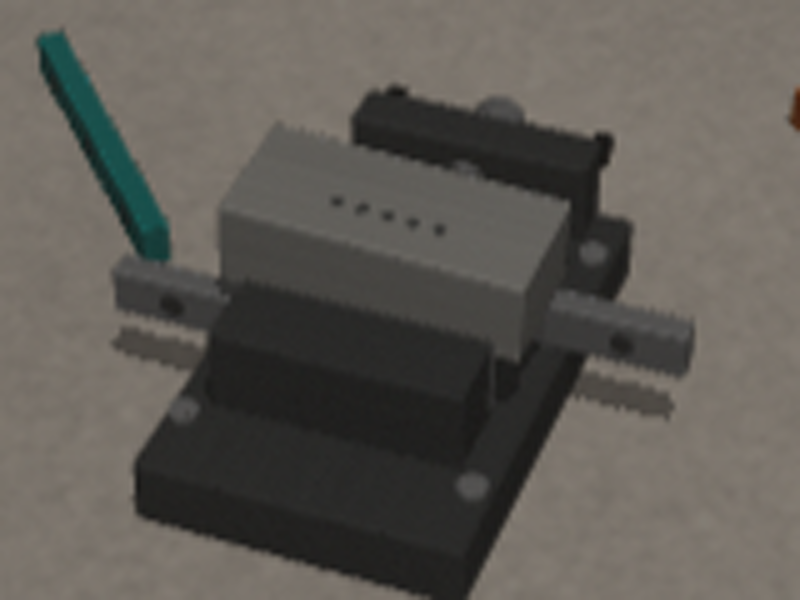

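Both grey bars stick out: far one to crop (636,225), near one to (83,362). The block top has corners (205,215), (523,195), (532,345), (212,362).

Run:
```python
from h import *
c=cam('top'); s=cam('scene')
P=lambda x,y,z:onz(c,(x+.5)/5-.5+270,(y+.5)/5-.5+190,z)
S=lambda x,y,z:onz(s,(x+.5)/5-.5+230,(y+.5)/5-.5+180,z)
base=[P(*q,.03) for q in((190,62),(507,42),(546,545),(218,557))]
blk=[P(*q,.093) for q in((205,215),(523,195),(532,345),(212,362))]
for n,q in(('base',base),('blk',blk)): print(n,np.round(q,4).tolist(),[round(np.linalg.norm(q[i]-q[i-1]),4) for i in range(4)])
ctr=np.mean(base,0); ctr2=np.mean(blk,0)
y1=blk[0]-blk[1]; y1/=np.linalg.norm(y1); y2=base[0]-base[1]+base[3]-base[2];y2/=np.linalg.norm(y2)
x2=base[0]+base[1]-base[2]-base[3]
print('ctr',ctr,ctr2,'yaw',np.arctan2(-y1[0],y1[1]),np.arctan2(-y2[0],y2[1]),np.arctan2(x2[1],x2[0]))
th=np.arctan2(x2[1],x2[0]); ex=np.array([np.cos(th),np.sin(th),0]); ey=np.array([-ex[1],ex[0],0])
for n,p in(('farR',P(636,225,.05)),('nearL',P(83,362,.05)),('farR s',S(122,268,.05)),('nearL s',S(682,330,.05))):
    for k in(ctr,ctr2): d=p-k; print(n,p.round(4),'vise',(d@ex).round(4),(d@ey).round(4))
# scene top-block corners at z
for q in((280,125),(572,205),(526,290),(220,208)):
    for z in(.09,.095): print(q,z,S(*q,z).round(4))
o=[0,0,0]
for n,(u,v),z in(('bottle',(194,217),.15),('weight',(471,214),.08)): print(n,onz(c,u,v,z).round(3))
print('turq',onz(c,404,266,.02),onz(c,461,316,.02),'or',onz(c,236,326,.02),onz(c,298,369,.02))
```

```text
base [[0.6176, 0.0674, 0.03], [0.6276, -0.0592, 0.03], [0.4284, -0.0751, 0.03], [0.4217, 0.0526, 0.03]] [np.float64(0.1965), np.float64(0.127), np.float64(0.1999), np.float64(0.1279)]
blk [[0.5475, 0.058, 0.093], [0.5567, -0.0587, 0.093], [0.5015, -0.0622, 0.093], [0.4934, 0.0544, 0.093]] [np.float64(0.0542), np.float64(0.1171), np.float64(0.0553), np.float64(0.1169)]
ctr [ 0.52381288 -0.00355273  0.03      ] [ 0.5247703  -0.00212266  0.093     ] yaw 0.0783917986113319 0.06544297845209271 0.07736321770215082
farR [ 0.5519 -0.1072  0.05  ] vise 0.02 -0.1055
farR [ 0.5519 -0.1072  0.05  ] vise 0.0189 -0.1069
nearL [0.4956 0.1054 0.05  ] vise -0.0197 0.1108
nearL [0.4956 0.1054 0.05  ] vise -0.0208 0.1094
farR s [ 0.5555 -0.104   0.05  ] vise 0.0238 -0.1026
farR s [ 0.5555 -0.104   0.05  ] vise 0.0228 -0.104
nearL s [0.497  0.1033 0.05  ] vise -0.0184 0.1086
nearL s [0.497  0.1033 0.05  ] vise -0.0195 0.1073
(280, 125) 0.09 [ 0.4954 -0.0657  0.09  ]
(280, 125) 0.095 [ 0.5011 -0.0624  0.095 ]
(572, 205) 0.09 [0.4924 0.0551 0.09  ]
(572, 205) 0.095 [0.4982 0.0574 0.095 ]
(526, 290) 0.09 [0.5441 0.0592 0.09  ]
(526, 290) 0.095 [0.5495 0.0615 0.095 ]
(220, 208) 0.09 [ 0.5499 -0.062   0.09  ]
(220, 208) 0.095 [ 0.5552 -0.0587  0.095 ]
bottle [0.564 0.257 0.15 ]
weight [ 0.589 -0.241  0.08 ]
turq [ 0.49325716 -0.12616958  0.02      ] [ 0.39699538 -0.23718465  0.02      ] or [0.37040534 0.20341659 0.02      ] [0.29032958 0.07997518 0.02      ]
```

Each bar measures 30–34 mm too far out, both about equally, at vise x ±20, which agrees with the brief. Vise centre is about (0.524,-0.003), yaw 0.075. First I turn the tool so that tool x = vise x and tool z = vise +y, and shut the hand.

```bash
python3 -m inch '[{"ay":0.118,"hand":1},{"ay":0.118,"hand":1},{"ay":0.118,"hand":1},{"ay":0.118,"hand":1},{"ay":0.118,"hand":1}]' 40; python3 -m inch '[{"ay":0.118,"hand":1},{"ay":0.118,"hand":1},{"ay":0.118,"hand":1},{"ay":0.115,"hand":1},{"hand":1}]'
cat >> h.py <<'E'
TH=.075; C=np.array([.5243,-.0028,0]); EX=np.array([np.cos(TH),np.sin(TH),0]); EY=np.array([-EX[1],EX[0],0])
def go(vx,vy,z):
    "remaining shift in tool axes, mm, to vise x,y (m) and height z"
    s=get_state(); M=R.from_quat(s['tcp_rot']).as_matrix(); p=C+EX*vx+EY*vy; p[2]=z
    print('shift mm',(M.T@(p-s['eef_pos'])*1e3).round(1),'yaw',np.arctan2(M[1,0],M[0,0]).round(4),'toolY',M[:,1].round(3),'at',s['eef_pos'].round(4),'vise',((s['eef_pos']-C)@EX).round(4),((s['eef_pos']-C)@EY).round(4),'F',s['contact_force'].round(2),'t',s['time'],s['opening'])
E
python3 -c "
from h import *
go(-.02,.15,.2)"
```

```text
shift mm [-334.5   20.9 -385.4] yaw 1.134 toolY [-0.    -0.001 -1.   ] at [0.2854 0.6114 0.2206] vise -0.1922 0.6304 F [ 0.86  0.16 -0.56] t 0.3 0.9982712629100344validation failed for argument at $[0]...
validation failed for argument at $[0]...
```

```bash
python3 -m inch '[{"ax":0,"ay":0.118,"az":0,"x":0,"y":0,"z":0,"hand":1},{"ax":0,"ay":0.118,"az":0,"x":0,"y":0,"z":0,"hand":1},{"ax":0,"ay":0.118,"az":0,"x":0,"y":0,"z":0,"hand":1},{"ax":0,"ay":0.118,"az":0,"x":0,"y":0,"z":0,"hand":1},{"ax":0,"ay":0.118,"az":0,"x":0,"y":0,"z":0,"hand":1}]' 40; python3 -m inch '[{"ax":0,"ay":0.118,"az":0,"x":0,"y":0,"z":0,"hand":1},{"ax":0,"ay":0.118,"az":0,"x":0,"y":0,"z":0,"hand":1},{"ax":0,"ay":0.118,"az":0,"x":0,"y":0,"z":0,"hand":1},{"ax":0,"ay":0.115,"az":0,"x":0,"y":0,"z":0,"hand":1},{"ax":0,"ay":0,"az":0,"x":0,"y":0,"z":0,"hand":1}]'
python3 -c "
from h import *
go(-.02,.15,.2)"
```

```text
time: 0.72
eef_pos: [0.2855, 0.6116, 0.221]
tcp_rot: [0.682, 0.188, -0.188, -0.682]
contact_force: [-0.0, 0.9, -0.0]
opening: 0.3
time: 1.13
eef_pos: [0.2855, 0.6116, 0.221]
tcp_rot: [0.707, 0.026, -0.026, -0.707]
contact_force: [0.0, -1.0, 0.2]
opening: -0.003
shift mm [ 173.1   21.1 -480.2] yaw 0.0731 toolY [-0. -0. -1.] at [0.2855 0.6116 0.221 ] vise -0.1921 0.6305 F [ 0.04 -1.    0.22] t 1.1333 -0.0033989383522088717
```

```bash
python3 -m inch '[{"ax":0,"ay":0,"az":0,"x":11.5,"y":0,"z":-32,"hand":1},{"ax":0,"ay":0,"az":0,"x":11.5,"y":0,"z":-32,"hand":1},{"ax":0,"ay":0,"az":0,"x":11.5,"y":0,"z":-32,"hand":1},{"ax":0,"ay":0,"az":0,"x":11.5,"y":0,"z":-32,"hand":1},{"ax":0,"ay":0,"az":0,"x":11.5,"y":0,"z":-32,"hand":1}]'
python3 -m inch '[{"ax":0,"ay":0,"az":0,"x":11.5,"y":0,"z":-32,"hand":1},{"ax":0,"ay":0,"az":0,"x":11.5,"y":0,"z":-32,"hand":1},{"ax":0,"ay":0,"az":0,"x":11.5,"y":0,"z":-32,"hand":1},{"ax":0,"ay":0,"az":0,"x":11.5,"y":0,"z":-32,"hand":1},{"ax":0,"ay":0,"az":0,"x":11.5,"y":0,"z":-32,"hand":1}]'
python3 -m inch '[{"ax":0,"ay":0,"az":0,"x":11.5,"y":0,"z":-32,"hand":1},{"ax":0,"ay":0,"az":0,"x":11.5,"y":0,"z":-32,"hand":1},{"ax":0,"ay":0,"az":0,"x":11.5,"y":0,"z":-32,"hand":1},{"ax":0,"ay":0,"az":0,"x":11.5,"y":0,"z":-32,"hand":1},{"ax":0,"ay":0,"az":0,"x":11.5,"y":0,"z":-32,"hand":1}]'
python3 -m inch '[{"ax":0,"ay":0,"az":0,"x":0,"y":0,"z":0,"hand":1},{"ax":0,"ay":0,"az":0,"x":0,"y":0,"z":0,"hand":1},{"ax":0,"ay":0,"az":0,"x":0,"y":0,"z":0,"hand":1}]'
python3 -c "
from h import *
go(-.02,.135,.049)"
```

```text
time: 1.55
eef_pos: [0.3551, 0.455, 0.2211]
tcp_rot: [-0.707, -0.028, 0.028, 0.707]
contact_force: [0.6, -0.3, 0.2]
opening: 0.005
time: 1.97
eef_pos: [0.4245, 0.2996, 0.2213]
tcp_rot: [-0.706, -0.028, 0.028, 0.707]
contact_force: [0.7, 0.8, -0.1]
opening: -0.002
time: 2.38
eef_pos: [0.4939, 0.1443, 0.2214]
tcp_rot: [-0.707, -0.028, 0.027, 0.707]
contact_force: [0.5, 0.8, 0.1]
opening: -0.002
time: 2.63
eef_pos: [0.4933, 0.1461, 0.2211]
tcp_rot: [-0.706, -0.027, 0.027, 0.707]
contact_force: [-0.0, 0.3, 0.2]
opening: -0.002
shift mm [ -0.2 172.1 -15.9] yaw 0.076 toolY [-0.  0. -1.] at [0.4933 0.1461 0.2211] vise -0.0198 0.1508 F [-0.04  0.28  0.22] t 2.6333 -0.0020882204028603918
```

```bash
python3 -m inch '[{"ax":0,"ay":0,"az":0,"x":0,"y":35,"z":-2,"hand":1},{"ax":0,"ay":0,"az":0,"x":0,"y":35,"z":-2,"hand":1},{"ax":0,"ay":0,"az":0,"x":0,"y":35,"z":-2,"hand":1},{"ax":0,"ay":0,"az":0,"x":0,"y":32,"z":0,"hand":1},{"ax":0,"ay":0,"az":0,"x":0,"y":20,"z":0,"hand":1}]'
python3 -m inch '[{"ax":0,"ay":0,"az":0,"x":0,"y":10,"z":0,"hand":1},{"ax":0,"ay":0,"az":0,"x":0,"y":5,"z":-2,"hand":1},{"ax":0,"ay":0,"az":0,"x":0,"y":0,"z":0,"hand":1},{"ax":0,"ay":0,"az":0,"x":0,"y":0,"z":0,"hand":1}]'
python3 -c "
from h import *
go(-.02,.12,.049)
c=cam('scene'); save(c,'pics/s2.png',(220,150,420,300),4)
"
```

```text
time: 3.05
eef_pos: [0.491, 0.1412, 0.0605]
tcp_rot: [-0.707, -0.026, 0.03, 0.707]
contact_force: [-1.4, 0.4, 0.3]
opening: -0.001
time: 3.38
eef_pos: [0.4951, 0.1385, 0.0505]
tcp_rot: [-0.707, -0.028, 0.026, 0.707]
contact_force: [0.3, -0.6, -0.1]
opening: -0.002
shift mm [ -1.5   1.5 -23. ] yaw 0.0761 toolY [ 0.002  0.    -1.   ] at [0.4951 0.1385 0.0505] vise -0.0185 0.143 F [ 0.34 -0.56 -0.09] t 3.3833 -0.0019799043627666746
```

View pics/s2.png

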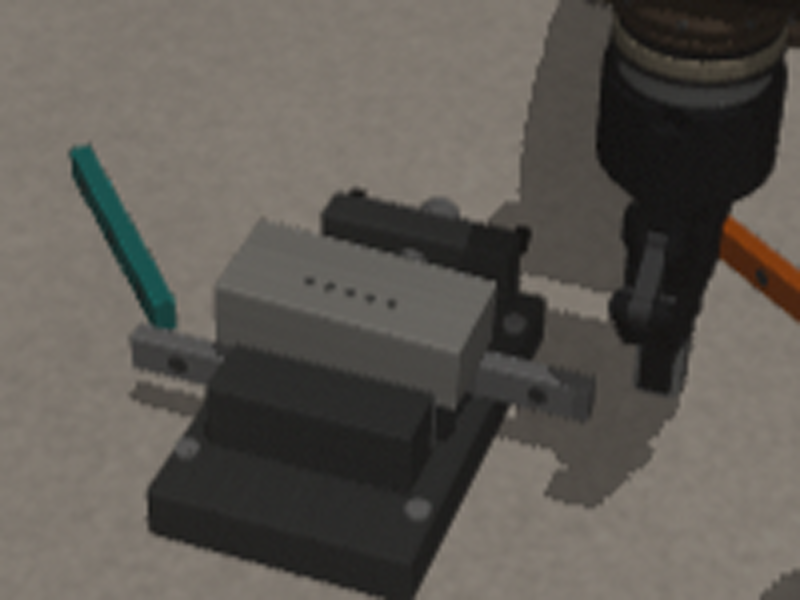

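The view shows the shut fingertips at crop (660,390), just outside the near bar's end (595,400) and at its height. Push slowly in −y.

```bash
python3 -m inch '[{"ax":0,"ay":0,"az":0,"x":-1,"y":1.5,"z":-6,"hand":1},{"ax":0,"ay":0,"az":0,"x":0,"y":0,"z":-6,"hand":1},{"ax":0,"ay":0,"az":0,"x":0,"y":0,"z":-5,"hand":1}]'
python3 -m inch '[{"ax":0,"ay":0,"az":0,"x":0,"y":0,"z":-3,"hand":1},{"ax":0,"ay":0,"az":0,"x":0,"y":0,"z":-3,"hand":1}]'
python3 -m inch '[{"ax":0,"ay":0,"az":0,"x":0,"y":0,"z":-3,"hand":1},{"ax":0,"ay":0,"az":0,"x":0,"y":0,"z":-3,"hand":1}]'
python3 -m inch '[{"ax":0,"ay":0,"az":0,"x":0,"y":0,"z":-3,"hand":1},{"ax":0,"ay":0,"az":0,"x":0,"y":0,"z":-3,"hand":1}]'
python3 -c "
from h import *
go(-.02,.086,.049)
"
```

```text
time: 3.68
eef_pos: [0.495, 0.1202, 0.0485]
tcp_rot: [0.707, 0.027, -0.026, -0.707]
contact_force: [-0.3, 0.3, -0.0]
opening: -0.003
time: 3.85
eef_pos: [0.495, 0.1142, 0.0479]
tcp_rot: [-0.707, -0.026, 0.026, 0.707]
contact_force: [0.8, -1.2, 0.3]
opening: 0.003
time: 4.02
eef_pos: [0.4953, 0.1085, 0.0477]
tcp_rot: [-0.707, -0.026, 0.026, 0.707]
contact_force: [0.3, 0.3, -0.2]
opening: 0.003
time: 4.18
eef_pos: [0.4957, 0.1026, 0.0476]
tcp_rot: [-0.707, -0.026, 0.027, 0.707]
contact_force: [-1.1, 0.2, 0.6]
opening: -0.0
shift mm [  0.6  -1.4 -21.3] yaw 0.075 toolY [-0.  0. -1.] at [0.4957 0.1026 0.0476] vise -0.0206 0.1073 F [-1.14  0.19  0.61] t 4.1833 -4.612110995720831e-05
```

```bash
python3 -c "
from h import *
c=cam('scene'); a=c['img'][170:270,220:400]; d=cam('top')['img'][190:290,270:430]
im=np.hstack([cv2.resize(a,(432,240)),cv2.resize(d,(368,230+10))])[:,:,::-1]
cv2.imwrite('pics/s3.png',im)
"
```

```text
(no output)
```

View pics/s3.png

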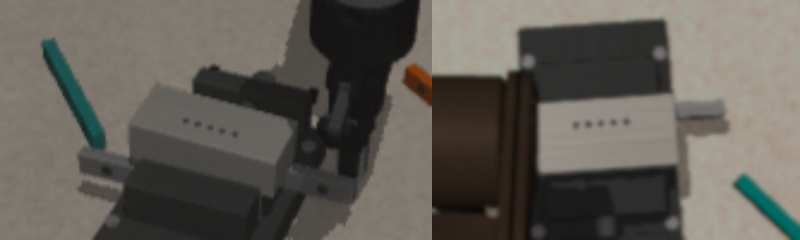

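```bash
python3 -c "
from h import *
c=cam('scene')
for z in(.0,.03,.04,.05,.06): print(z,np.round(proj(c,(.4951,.1385,z)),1),np.round(proj(c,(.4957,.1026,z)),1))
print('bar end top-centre at .109:',proj(c,C+EX*-.02+EY*.109+[0,0,.05]))
save(c,'pics/s4.png',(310,200,400,270),8)
"
```

```text
0.0 [381.9 269.8] [364.3 264.4]
0.03 [383.2 258.3] [365.2 253. ]
0.04 [383.6 254.3] [365.6 249. ]
0.05 [384.1 250.4] [365.9 245.1]
0.06 [384.6 246.3] [366.2 241. ]
bar end top-centre at .109: (np.float64(366.69624616197234), np.float64(245.4894620735458))
```

View pics/s4.png

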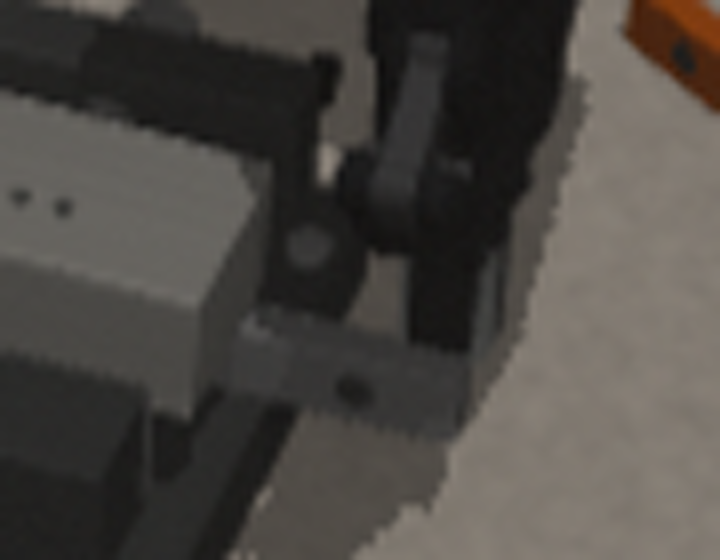

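The finger actually passes over the bar: its lower edge at crop (410–475,345) lies on the bar's top edge and there was no force. In s2 the tip pixel put it near z 0.057, higher than nominal. Back off, lower about 16 mm, and check the tip.

```bash
python3 -m inch '[{"ax":0,"ay":0,"az":0,"x":0.5,"y":-2,"z":12,"hand":1},{"ax":0,"ay":0,"az":0,"x":0,"y":0,"z":12,"hand":1},{"ax":0,"ay":0,"az":0,"x":0,"y":0,"z":10,"hand":1},{"ax":0,"ay":0,"az":0,"x":0,"y":0,"z":2,"hand":1},{"ax":0,"ay":0,"az":0,"x":0,"y":6,"z":0,"hand":1}]'
python3 -m inch '[{"ax":0,"ay":0,"az":0,"x":0,"y":6,"z":0,"hand":1},{"ax":0,"ay":0,"az":0,"x":0,"y":6,"z":0,"hand":1},{"ax":0,"ay":0,"az":0,"x":0,"y":0,"z":0,"hand":1},{"ax":0,"ay":0,"az":0,"x":0,"y":0,"z":0,"hand":1}]'
python3 -c "
from h import *
go(-.02,.120,.032)
c=cam('scene'); s=get_state(); p=s['eef_pos']
for z in(.02,.03,.04,.05): print(z,np.round(proj(c,[p[0],p[1],z]),1),np.round(proj(c,p*[1,1,0]+EX*.0145-EY*.011+[0,0,z]),1))
save(c,'pics/s5.png',(310,190,410,270),8)
"
```

```text
time: 4.75
eef_pos: [0.4943, 0.1403, 0.0445]
tcp_rot: [-0.707, -0.028, 0.026, 0.707]
contact_force: [1.4, -0.2, -0.3]
opening: -0.004
time: 5.08
eef_pos: [0.4928, 0.1385, 0.0306]
tcp_rot: [0.707, 0.026, -0.027, -0.707]
contact_force: [0.8, -0.5, -0.5]
opening: 0.002
shift mm [  0.8  -1.4 -23.3] yaw 0.0745 toolY [-0.002 -0.    -1.   ] at [0.4928 0.1385 0.0306] vise -0.0208 0.1433 F [ 0.81 -0.5  -0.47] t 5.0833 0.0021507293054135465
0.02 [383.1 261.6] [375.4 265.1]
0.03 [383.6 257.7] [375.8 261.2]
0.04 [384.  253.8] [376.2 257.2]
0.05 [384.5 249.8] [376.6 253.3]
```

View pics/s5.png

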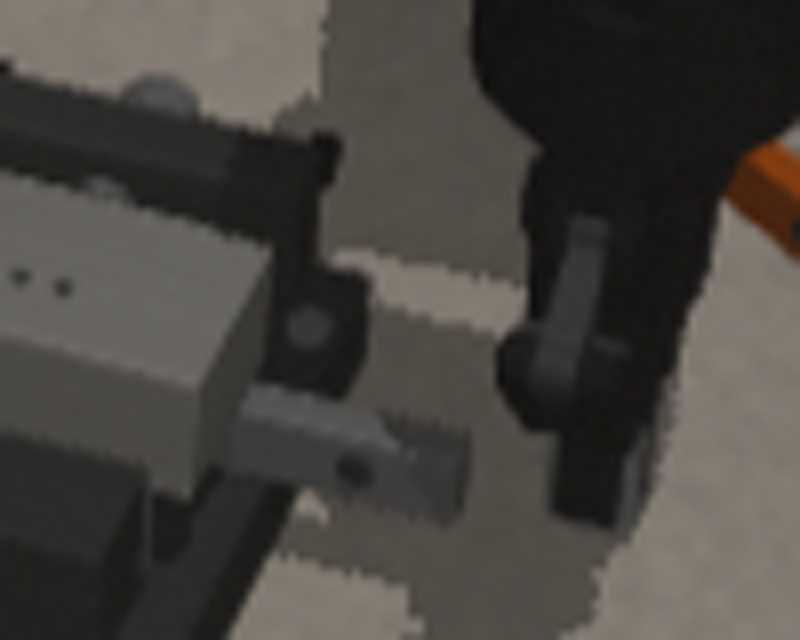

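Now the tip's bottom edge is at crop (555–612,520), z ≈ 0.04, below the bar's top (0.05). Lower 3 mm more and push.

```bash
python3 -m inch '[{"ax":0,"ay":0,"az":0,"x":0.8,"y":3,"z":-6,"hand":1},{"ax":0,"ay":0,"az":0,"x":0,"y":0,"z":-6,"hand":1},{"ax":0,"ay":0,"az":0,"x":0,"y":0,"z":-4,"hand":1}]'
python3 -m inch '[{"ax":0,"ay":0,"az":0,"x":0,"y":0,"z":-3,"hand":1},{"ax":0,"ay":0,"az":0,"x":0,"y":0,"z":-3,"hand":1}]'
python3 -m inch '[{"ax":0,"ay":0,"az":0,"x":0,"y":0,"z":-3,"hand":1},{"ax":0,"ay":0,"az":0,"x":0,"y":0,"z":-3,"hand":1}]'
python3 -m inch '[{"ax":0,"ay":0,"az":0,"x":0,"y":0,"z":-3,"hand":1},{"ax":0,"ay":0,"az":0,"x":0,"y":0,"z":-3,"hand":1}]'
python3 -c "
from h import *
go(-.02,.086,.028)
"
```

```text
time: 5.38
eef_pos: [0.4957, 0.1221, 0.0286]
tcp_rot: [0.707, 0.026, -0.026, -0.707]
contact_force: [0.8, -0.0, 0.1]
opening: 0.001
time: 5.55
eef_pos: [0.4961, 0.1166, 0.0288]
tcp_rot: [-0.706, -0.026, 0.026, 0.707]
contact_force: [1.0, 1.6, 0.2]
opening: -0.003
time: 5.72
eef_pos: [0.4965, 0.111, 0.0288]
tcp_rot: [-0.706, -0.026, 0.026, 0.707]
contact_force: [0.1, 2.1, 0.2]
opening: 0.004
time: 5.88
eef_pos: [0.497, 0.105, 0.0288]
tcp_rot: [-0.706, -0.027, 0.026, 0.707]
contact_force: [0.8, 2.3, -0.3]
opening: 0.003
shift mm [ -0.8   0.8 -23.6] yaw 0.075 toolY [ 0.  0. -1.] at [0.497  0.105  0.0288] vise -0.0192 0.1096 F [ 0.8   2.31 -0.32] t 5.8833 0.0029999314190724295
```

Contact: a steady 2 N push. Continue, stopping short, then measure.

```bash
python3 -m inch '[{"ax":0,"ay":0,"az":0,"x":-0.5,"y":0,"z":-3,"hand":1},{"ax":0,"ay":0,"az":0,"x":0,"y":0,"z":-3,"hand":1},{"ax":0,"ay":0,"az":0,"x":0,"y":0,"z":-3,"hand":1}]'
python3 -m inch '[{"ax":0,"ay":0,"az":0,"x":-0.3,"y":0,"z":-3,"hand":1},{"ax":0,"ay":0,"az":0,"x":0,"y":0,"z":-3,"hand":1},{"ax":0,"ay":0,"az":0,"x":0,"y":0,"z":-2,"hand":1},{"ax":0,"ay":0,"az":0,"x":0,"y":0,"z":0,"hand":1},{"ax":0,"ay":0,"az":0,"x":0,"y":0,"z":0,"hand":1}]'
python3 -c "
from h import *
go(-.02,.086,.028)
c=cam('scene'); save(c,'pics/s6.png',(240,190,400,290),5)
"
```

```text
time: 6.13
eef_pos: [0.4972, 0.0959, 0.0288]
tcp_rot: [-0.707, -0.027, 0.026, 0.707]
contact_force: [-0.1, 3.6, 0.9]
opening: -0.0
time: 6.55
eef_pos: [0.4973, 0.0875, 0.0285]
tcp_rot: [0.707, 0.027, -0.027, -0.706]
contact_force: [0.4, -1.0, -0.6]
opening: 0.002
shift mm [ 0.1  0.5 -6. ] yaw 0.0753 toolY [-0.    -0.001 -1.   ] at [0.4973 0.0875 0.0285] vise -0.0201 0.092 F [ 0.37 -1.03 -0.6 ] t 6.55 0.0018545869898357807
```

View pics/s6.png

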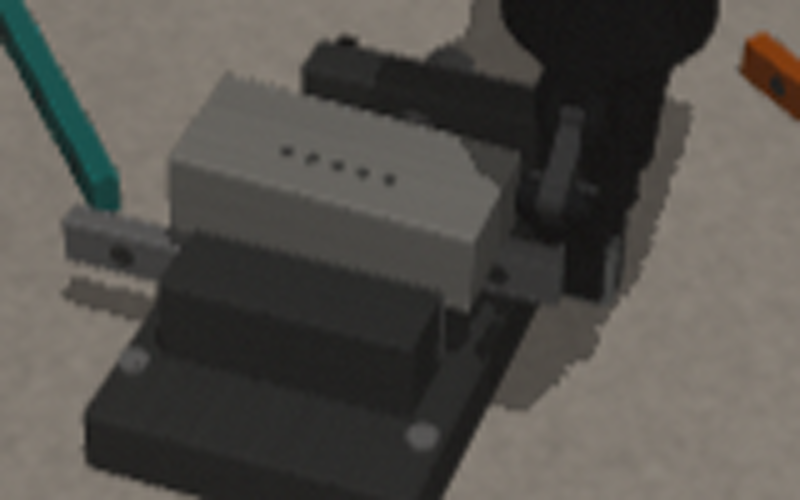

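The bar's end front-bottom corner is at crop (560,302), against the finger, and the knuckle has not reached the block.

```bash
python3 -c "
from h import *
c=cam('scene')
for n,x,y,z in(('near end bottom',560,302,.03),('near end top',562,252,.05),('far barR bottom',66,262,.03),('far top',66,232,.05)):
    p=onz(c,(x+.5)/5-.5+240,(y+.5)/5-.5+190,z)-C; print(n,(p@EX).round(4),(p@EY).round(4))
"
```

```text
near end bottom -0.0193 0.0804
near end top -0.0251 0.0784
far barR bottom 0.0274 -0.1057
far top 0.0318 -0.1018
```

Near end is at vise y ≈ 0.080, so 5 mm remain. Then retreat and rise.

```bash
python3 -m inch '[{"ax":0,"ay":0,"az":0,"x":0,"y":0,"z":-3,"hand":1},{"ax":0,"ay":0,"az":0,"x":0,"y":0,"z":-2.5,"hand":1},{"ax":0,"ay":0,"az":0,"x":0,"y":0,"z":0,"hand":1},{"ax":0,"ay":0,"az":0,"x":0,"y":0,"z":0,"hand":1}]'
python3 -m inch '[{"ax":0,"ay":0,"az":0,"x":0,"y":0,"z":10,"hand":1},{"ax":0,"ay":0,"az":0,"x":0,"y":0,"z":20,"hand":1},{"ax":0,"ay":0,"az":0,"x":0,"y":0,"z":20,"hand":1},{"ax":0,"ay":0,"az":0,"x":0,"y":-35,"z":0,"hand":1},{"ax":0,"ay":0,"az":0,"x":0,"y":-35,"z":0,"hand":1}]'
python3 -m inch '[{"ax":0,"ay":0,"az":0,"x":0,"y":-35,"z":0,"hand":1},{"ax":0,"ay":0,"az":0,"x":0,"y":-35,"z":0,"hand":1},{"ax":0,"ay":0,"az":0,"x":20,"y":0,"z":-30,"hand":1},{"ax":0,"ay":0,"az":0,"x":20,"y":0,"z":-35,"hand":1},{"ax":0,"ay":0,"az":0,"x":0,"y":0,"z":-40,"hand":1}]'
python3 -m inch '[{"ax":0,"ay":0,"az":0,"x":0,"y":0,"z":-40,"hand":1},{"ax":0,"ay":0,"az":0,"x":0,"y":0,"z":-40,"hand":1},{"ax":0,"ay":0,"az":0,"x":0,"y":0,"z":-40,"hand":1},{"ax":0,"ay":0,"az":0,"x":0,"y":0,"z":-40,"hand":1},{"ax":0,"ay":0,"az":0,"x":0,"y":0,"z":0,"hand":1}]'
python3 -c "
from h import *
go(.02,-.145,.028)
"
```

```text
time: 6.98
eef_pos: [0.4976, 0.0822, 0.0285]
tcp_rot: [0.707, 0.026, -0.027, -0.706]
contact_force: [0.4, -0.1, -0.5]
opening: 0.001
time: 7.4
eef_pos: [0.4912, 0.1336, 0.0965]
tcp_rot: [0.707, 0.025, -0.03, -0.706]
contact_force: [1.9, -0.1, 0.2]
opening: -0.007
time: 7.82
eef_pos: [0.5449, 0.0307, 0.1708]
tcp_rot: [0.707, 0.03, -0.026, -0.706]
contact_force: [-0.4, -1.0, 0.0]
opening: 0.002
time: 8.23
eef_pos: [0.5544, -0.1348, 0.1691]
tcp_rot: [0.708, 0.025, -0.024, -0.705]
contact_force: [-0.1, 0.4, -0.5]
opening: 0.002
shift mm [ -0.2 141.1 -10.6] yaw 0.0693 toolY [ 0.001 -0.004 -1.   ] at [ 0.5544 -0.1348  0.1691] vise 0.0201 -0.1339 F [-0.12  0.35 -0.46] t 8.2333 0.0018831240214767467
```

```bash
python3 -m inch '[{"ax":0,"ay":0,"az":0,"x":0,"y":35,"z":-6,"hand":1},{"ax":0,"ay":0,"az":0,"x":0,"y":35,"z":-5,"hand":1},{"ax":0,"ay":0,"az":0,"x":0,"y":35,"z":0,"hand":1},{"ax":0,"ay":0,"az":0,"x":0,"y":20,"z":0,"hand":1},{"ax":0,"ay":0,"az":0,"x":0,"y":10,"z":0,"hand":1}]'
python3 -m inch '[{"ax":0,"ay":0,"az":0,"x":0,"y":5,"z":0,"hand":1},{"ax":0,"ay":0,"az":0,"x":0,"y":0,"z":0,"hand":1},{"ax":0,"ay":0,"az":0,"x":0,"y":0,"z":0,"hand":1}]'
python3 -c "
from h import *
go(.02,-.145,.028)
c=cam('scene'); p=get_state()['eef_pos']; print(proj(c,p+[0,0,.008]))
a=c['img'][170:290,230:390]; im=cv2.resize(a,None,fx=5,fy=5,interpolation=2)[:,:,::-1]
cv2.imwrite('pics/s7.png',im)
"
```

```text
time: 8.65
eef_pos: [0.552, -0.1379, 0.0295]
tcp_rot: [-0.706, -0.024, 0.029, 0.708]
contact_force: [0.0, -0.0, 0.1]
opening: -0.003
time: 8.9
eef_pos: [0.5559, -0.1399, 0.0301]
tcp_rot: [0.707, 0.028, -0.026, -0.706]
contact_force: [0.4, -0.0, 0.5]
opening: 0.004
shift mm [-1.2  2.1 -5.9] yaw 0.0756 toolY [ 0.002 -0.001 -1.   ] at [ 0.5559 -0.1399  0.0301] vise 0.0212 -0.1391 F [ 0.4  -0.01  0.47] t 8.9 0.004161779374015644
(np.float64(238.21703602521825), np.float64(232.73919095454508))
```

View pics/s7.png

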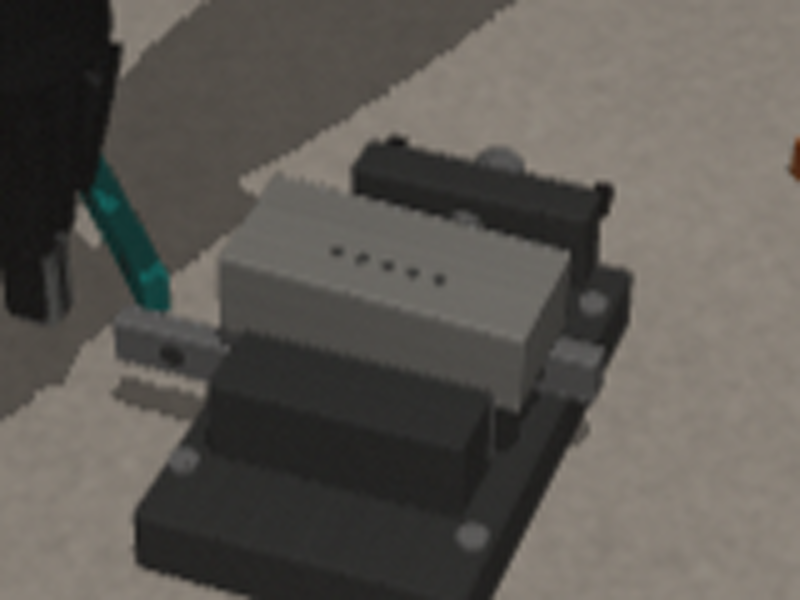

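The near bar now shows a short stub ending at crop (602,360). The fingertip at (40,315) is beyond the far bar's end (115,330) and at its height. Push +y.

```bash
python3 -m inch '[{"ax":0,"ay":0,"az":0,"x":-1,"y":2,"z":6,"hand":1},{"ax":0,"ay":0,"az":0,"x":0,"y":0,"z":6,"hand":1},{"ax":0,"ay":0,"az":0,"x":0,"y":0,"z":4,"hand":1},{"ax":0,"ay":0,"az":0,"x":0,"y":0,"z":3,"hand":1},{"ax":0,"ay":0,"az":0,"x":0,"y":0,"z":3,"hand":1}]'
python3 -m inch '[{"ax":0,"ay":0,"az":0,"x":0,"y":0,"z":3,"hand":1},{"ax":0,"ay":0,"az":0,"x":0,"y":0,"z":3,"hand":1},{"ax":0,"ay":0,"az":0,"x":0,"y":0,"z":3,"hand":1},{"ax":0,"ay":0,"az":0,"x":0,"y":0,"z":3,"hand":1}]'
python3 -m inch '[{"ax":0,"ay":0,"az":0,"x":0,"y":0,"z":3,"hand":1},{"ax":0,"ay":0,"az":0,"x":0,"y":0,"z":3,"hand":1},{"ax":0,"ay":0,"az":0,"x":0,"y":0,"z":3,"hand":1},{"ax":0,"ay":0,"az":0,"x":0,"y":0,"z":3,"hand":1}]'
python3 -c "
from h import *
go(.02,-.0868,.028)
"
```

```text
time: 9.37
eef_pos: [0.552, -0.1176, 0.027]
tcp_rot: [0.707, 0.027, -0.027, -0.706]
contact_force: [-0.1, -2.5, 0.9]
opening: -0.002
time: 9.7
eef_pos: [0.5514, -0.1062, 0.027]
tcp_rot: [0.707, 0.027, -0.026, -0.706]
contact_force: [-0.6, -3.2, 0.7]
opening: 0.006
time: 10.03
eef_pos: [0.5505, -0.094, 0.027]
tcp_rot: [0.707, 0.027, -0.026, -0.706]
contact_force: [0.7, -3.3, 1.7]
opening: 0.0
shift mm [ 0.8 -1.1  6.1] yaw 0.075 toolY [ 0.001 -0.001 -1.   ] at [ 0.5505 -0.094   0.027 ] vise 0.0193 -0.0929 F [ 0.72 -3.31  1.7 ] t 10.0333 1.8855128975261994e-05
```

```bash
python3 -m inch '[{"ax":0,"ay":0,"az":0,"x":0.5,"y":0,"z":3,"hand":1},{"ax":0,"ay":0,"az":0,"x":0,"y":0,"z":2.5,"hand":1},{"ax":0,"ay":0,"az":0,"x":0,"y":0,"z":0,"hand":1},{"ax":0,"ay":0,"az":0,"x":0,"y":0,"z":0,"hand":1}]'
python3 -c "
from h import *
go(.02,-.0868,.028)"
python3 -m inch '[{"ax":0,"ay":0,"az":0,"x":0,"y":0,"z":-10,"hand":1},{"ax":0,"ay":0,"az":0,"x":0,"y":0,"z":-20,"hand":1},{"ax":0,"ay":0,"az":0,"x":0,"y":-20,"z":-25,"hand":1},{"ax":0,"ay":0,"az":0,"x":0,"y":-35,"z":-30,"hand":1},{"ax":0,"ay":0,"az":0,"x":0,"y":-35,"z":-30,"hand":1}]'
python3 -m inch '[{"ax":0,"ay":0,"az":0,"x":0,"y":-35,"z":0,"hand":1},{"ax":0,"ay":0,"az":0,"x":0,"y":-35,"z":0,"hand":1},{"ax":0,"ay":0,"az":0,"x":0,"y":0,"z":0,"hand":1},{"ax":0,"ay":0,"az":0,"x":0,"y":0,"z":0,"hand":1}]'
python3 -c "
from h import *
go(-.02,-.0868,.028)
a=cam('top')['img'][225:275,290:390]; b=cam('scene')['img'][190:265,260:370]
im=np.vstack([cv2.resize(a,(600,300),interpolation=2),cv2.resize(b,(440,300),interpolation=2)[:, :].copy() if 0 else np.pad(cv2.resize(b,(440,300),interpolation=2),((0,0),(0,160),(0,0)))])[:,:,::-1]
cv2.imwrite('pics/s8.png',im)
"
```

```text
time: 10.37
eef_pos: [0.5499, -0.0879, 0.0263]
tcp_rot: [-0.706, -0.026, 0.027, 0.707]
contact_force: [-0.1, -1.0, -0.1]
opening: -0.0
shift mm [ 0.8 -1.7 -0. ] yaw 0.0749 toolY [-0.001  0.001 -1.   ] at [ 0.5499 -0.0879  0.0263] vise 0.0192 -0.0868 F [-0.11 -0.99 -0.11] t 10.3667 -0.00019440525521025235
time: 10.78
eef_pos: [0.5565, -0.1976, 0.1085]
tcp_rot: [-0.705, -0.025, 0.028, 0.708]
contact_force: [1.3, -0.6, -0.2]
opening: 0.001
time: 11.12
eef_pos: [0.5595, -0.1986, 0.1826]
tcp_rot: [0.707, 0.028, -0.025, -0.706]
contact_force: [0.0, 0.9, -1.3]
opening: 0.0
shift mm [-41.1 154.2 111.4] yaw 0.0743 toolY [ 0.004 -0.002 -1.   ] at [ 0.5595 -0.1986  0.1826] vise 0.0204 -0.1979 F [ 0.01  0.95 -1.3 ] t 11.1167 0.00015591773147009176
```

View pics/s8.png

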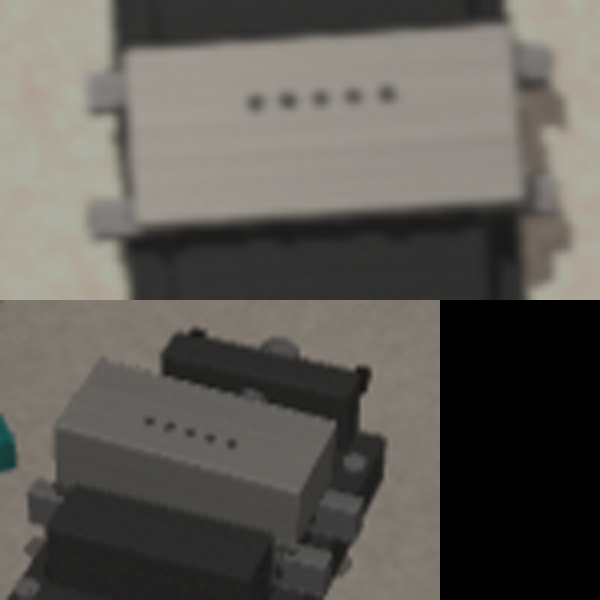

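```bash
python3 -c "
from h import *
c=cam('top')
P=lambda x,y,z:onz(c,(x+.5)/6-.5+290,(y+.5)/6-.5+225,z)
for n,l,r,z in(('far',(90,92),(551,65),.05),('near',(90,220),(555,195),.05),('blk far',(126,48),(507,25),.093),('blk near',(135,224),(523,205),.093)):
    l,r=P(*l,z)-C,P(*r,z)-C; print(n,'L',(l@EX).round(4),(l@EY).round(4),'R',(r@EX).round(4),(r@EY).round(4),'mid',((l+r)@EY/2).round(4),'len',np.linalg.norm(l-r).round(4))
"
```

```text
far L 0.0201 0.0724 R 0.0199 -0.0764 mid -0.002 len 0.1488
near L -0.0212 0.0746 R -0.022 -0.0746 mid 0.0 len 0.1492
blk far L 0.0277 0.0589 R 0.0278 -0.058 mid 0.0005 len 0.1169
blk near L -0.0263 0.0592 R -0.0276 -0.0588 mid 0.0002 len 0.1181
```

Near bar is centred to 0.2 mm; the far bar is about 2 mm towards −y. One gentle nudge corrects it, entering clear of the weight.

```bash
python3 -m inch '[{"ax":0,"ay":0,"az":0,"x":0,"y":0,"z":30,"hand":1},{"ax":0,"ay":0,"az":0,"x":0,"y":0,"z":30,"hand":1},{"ax":0,"ay":0,"az":0,"x":0,"y":30,"z":20,"hand":1},{"ax":0,"ay":0,"az":0,"x":0,"y":38,"z":0,"hand":1},{"ax":0,"ay":0,"az":0,"x":0,"y":38,"z":0,"hand":1}]'
python3 -m inch '[{"ax":0,"ay":0,"az":0,"x":0,"y":30,"z":0,"hand":1},{"ax":0,"ay":0,"az":0,"x":0,"y":15,"z":0,"hand":1},{"ax":0,"ay":0,"az":0,"x":0,"y":4,"z":0,"hand":1},{"ax":0,"ay":0,"az":0,"x":0,"y":0,"z":0,"hand":1},{"ax":0,"ay":0,"az":0,"x":0,"y":0,"z":0,"hand":1}]'
python3 -c "
from h import *
go(.02,-.0849,.027)"
```

```text
time: 11.68
eef_pos: [0.5517, -0.1158, 0.0718]
tcp_rot: [-0.706, -0.027, 0.028, 0.707]
contact_force: [0.2, 0.1, -0.2]
opening: 0.004
time: 12.1
eef_pos: [0.5524, -0.1176, 0.0248]
tcp_rot: [-0.706, -0.026, 0.027, 0.707]
contact_force: [0.4, 0.7, 0.4]
opening: -0.002
shift mm [ 0.6 -2.2 31.7] yaw 0.0751 toolY [-0.001  0.    -1.   ] at [ 0.5524 -0.1176  0.0248] vise 0.0194 -0.1166 F [0.38 0.71 0.36] t 12.1 -0.0015364328741874868
```

```bash
python3 -m inch '[{"ax":0,"ay":0,"az":0,"x":0.5,"y":-1.5,"z":10,"hand":1},{"ax":0,"ay":0,"az":0,"x":0,"y":0,"z":8,"hand":1},{"ax":0,"ay":0,"az":0,"x":0,"y":0,"z":5,"hand":1},{"ax":0,"ay":0,"az":0,"x":0,"y":0,"z":3,"hand":1},{"ax":0,"ay":0,"az":0,"x":0,"y":0,"z":3,"hand":1}]'
python3 -m inch '[{"ax":0,"ay":0,"az":0,"x":0,"y":0,"z":2.5,"hand":1},{"ax":0,"ay":0,"az":0,"x":0,"y":0,"z":0,"hand":1},{"ax":0,"ay":0,"az":0,"x":0,"y":0,"z":0,"hand":1}]'
python3 -c "
from h import *
go(.02,-.0849,.027)"
python3 -m inch '[{"ax":0,"ay":0,"az":0,"x":0,"y":0,"z":-10,"hand":1},{"ax":0,"ay":0,"az":0,"x":0,"y":0,"z":-15,"hand":1},{"ax":0,"ay":0,"az":0,"x":0,"y":-35,"z":0,"hand":1},{"ax":0,"ay":0,"az":0,"x":0,"y":-35,"z":0,"hand":1},{"ax":0,"ay":0,"az":0,"x":0,"y":-30,"z":0,"hand":1}]'
python3 -m inch '[{"ax":0,"ay":0,"az":0,"x":-10,"y":0,"z":25,"hand":1},{"ax":0,"ay":0,"az":0,"x":-10,"y":0,"z":25,"hand":1},{"ax":0,"ay":0,"az":0,"x":0,"y":0,"z":15,"hand":1},{"ax":0,"ay":0,"az":0,"x":0,"y":0,"z":0,"hand":1},{"ax":0,"ay":0,"az":0,"x":0,"y":0,"z":0,"hand":1}]'
python3 -c "
from h import *
go(0,-.045,.09)"
```

```text
time: 12.52
eef_pos: [0.551, -0.0881, 0.0271]
tcp_rot: [0.707, 0.027, -0.026, -0.706]
contact_force: [-0.4, -0.5, -0.4]
opening: -0.001
time: 12.77
eef_pos: [0.5505, -0.086, 0.0264]
tcp_rot: [-0.707, -0.026, 0.026, 0.707]
contact_force: [-0.2, 0.1, 0.3]
opening: 0.002
shift mm [ 0.1 -0.6  0.1] yaw 0.0749 toolY [-0.  0. -1.] at [ 0.5505 -0.086   0.0264] vise 0.0199 -0.085 F [-0.23  0.13  0.35] t 12.7667 0.0016604488962937904
time: 13.18
eef_pos: [0.5525, -0.113, 0.1277]
tcp_rot: [0.707, 0.026, -0.026, -0.707]
contact_force: [1.0, 0.2, -0.1]
opening: -0.002
time: 13.6
eef_pos: [0.5278, -0.0486, 0.1265]
tcp_rot: [0.707, 0.027, -0.027, -0.706]
contact_force: [-0.7, -0.3, -0.1]
opening: 0.001
shift mm [-0.  36.5  1. ] yaw 0.0754 toolY [ 0.    -0.001 -1.   ] at [ 0.5278 -0.0486  0.1265] vise 0.0 -0.046 F [-0.71 -0.25 -0.13] t 13.6 0.0009615048207181985
```

```bash
python3 -m inch '[{"ax":0,"ay":0,"az":0,"x":0,"y":10,"z":1,"hand":1},{"ax":0,"ay":0,"az":0,"x":0,"y":8,"z":0,"hand":1},{"ax":0,"ay":0,"az":0,"x":0,"y":4,"z":0,"hand":1},{"ax":0,"ay":0,"az":0,"x":0,"y":2,"z":0,"hand":1},{"ax":0,"ay":0,"az":0,"x":0,"y":2,"z":0,"hand":1}]'
python3 -m inch '[{"ax":0,"ay":0,"az":0,"x":0,"y":2,"z":0,"hand":1},{"ax":0,"ay":0,"az":0,"x":0,"y":2,"z":0,"hand":1},{"ax":0,"ay":0,"az":0,"x":0,"y":1,"z":0,"hand":1}]'
python3 -m inch '[{"ax":0,"ay":0,"az":0,"x":0,"y":2,"z":0,"hand":1},{"ax":0,"ay":0,"az":0,"x":0,"y":2,"z":0,"hand":1},{"ax":0,"ay":0,"az":0,"x":0,"y":1,"z":0,"hand":1}]'
```

```text
time: 14.02
eef_pos: [0.5272, -0.0472, 0.0994]
tcp_rot: [-0.706, -0.026, 0.027, 0.707]
contact_force: [-0.2, 0.6, -0.8]
opening: 0.001
time: 14.27
eef_pos: [0.5276, -0.0469, 0.0953]
tcp_rot: [0.707, 0.027, -0.026, -0.707]
contact_force: [-0.7, -0.3, -0.7]
opening: 0.001
time: 14.52
eef_pos: [0.5275, -0.0468, 0.0902]
tcp_rot: [-0.707, -0.027, 0.027, 0.707]
contact_force: [0.0, -0.3, 0.3]
opening: 0.0
```

```bash
python3 -m inch '[{"ax":0,"ay":0,"az":0,"x":0,"y":1.5,"z":0,"hand":1},{"ax":0,"ay":0,"az":0,"x":0,"y":1,"z":0,"hand":1},{"ax":0,"ay":0,"az":0,"x":0,"y":1,"z":0,"hand":1}]'
python3 -m inch '[{"ax":0,"ay":0,"az":0,"x":0,"y":1,"z":0,"hand":1},{"ax":0,"ay":0,"az":0,"x":0,"y":1,"z":0,"hand":1},{"ax":0,"ay":0,"az":0,"x":0,"y":1,"z":0,"hand":1}]'
python3 -m inch '[{"ax":0,"ay":0,"az":0,"x":0,"y":1,"z":0,"hand":1},{"ax":0,"ay":0,"az":0,"x":0,"y":1,"z":0,"hand":1}]'
```

```text
time: 14.77
eef_pos: [0.5275, -0.0468, 0.0868]
tcp_rot: [0.707, 0.027, -0.027, -0.707]
contact_force: [0.3, 0.3, -0.8]
opening: -0.005
time: 15.02
eef_pos: [0.5277, -0.0469, 0.0843]
tcp_rot: [0.707, 0.027, -0.026, -0.707]
contact_force: [-1.0, 0.5, 3.0]
opening: 0.002
time: 15.18
eef_pos: [0.5277, -0.0469, 0.0821]
tcp_rot: [0.707, 0.027, -0.026, -0.707]
contact_force: [-0.5, -0.6, 3.0]
opening: 0.001
```

Contact at 3 N and the block is moving down. Continue in small rows.

```bash
for i in 1; do python3 -m inch '[{"ax":0,"ay":0,"az":0,"x":0,"y":1,"z":0,"hand":1},{"ax":0,"ay":0,"az":0,"x":0,"y":1,"z":0,"hand":1}]'; done
python3 -m inch '[{"ax":0,"ay":0,"az":0,"x":0,"y":1,"z":0,"hand":1},{"ax":0,"ay":0,"az":0,"x":0,"y":1,"z":0,"hand":1}]'
```

```text
time: 15.35
eef_pos: [0.5277, -0.0469, 0.08]
tcp_rot: [0.707, 0.027, -0.026, -0.707]
contact_force: [-0.9, -0.7, 1.9]
opening: -0.003
time: 15.52
eef_pos: [0.5278, -0.0473, 0.0783]
tcp_rot: [0.707, 0.027, -0.026, -0.706]
contact_force: [-1.7, -1.8, 5.1]
opening: -0.003
```

```bash
python3 -m inch '[{"ax":0,"ay":0,"az":0,"x":0,"y":1,"z":0,"hand":1},{"ax":0,"ay":0,"az":0,"x":0,"y":0.5,"z":0,"hand":1}]'
```

```text
time: 15.68
eef_pos: [0.5278, -0.0475, 0.0768]
tcp_rot: [0.707, 0.027, -0.027, -0.706]
contact_force: [-1.7, -2.4, 5.5]
opening: -0.003
```

```bash
python3 -m inch '[{"ax":0,"ay":0,"az":0,"x":0,"y":1,"z":0,"hand":1},{"ax":0,"ay":0,"az":0,"x":0,"y":0.5,"z":0,"hand":1}]'
python3 -m inch '[{"ax":0,"ay":0,"az":0,"x":0,"y":0.5,"z":0,"hand":1},{"ax":0,"ay":0,"az":0,"x":0,"y":0.5,"z":0,"hand":1}]'
```

```text
time: 15.85
eef_pos: [0.5279, -0.0477, 0.0759]
tcp_rot: [0.707, 0.027, -0.027, -0.706]
contact_force: [-3.6, -1.9, 10.2]
opening: -0.001
time: 16.02
eef_pos: [0.5279, -0.0477, 0.0758]
tcp_rot: [0.707, 0.027, -0.027, -0.706]
contact_force: [-6.0, -1.9, 14.9]
opening: -0.003
```

```bash
python3 -m inch '[{"ax":0,"ay":0,"az":0,"x":0,"y":0.5,"z":0,"hand":1},{"ax":0,"ay":0,"az":0,"x":0,"y":0.5,"z":0,"hand":1}]'
```

```text
time: 16.18
eef_pos: [0.528, -0.0477, 0.0758]
tcp_rot: [0.707, 0.026, -0.027, -0.706]
contact_force: [-8.5, -2.0, 20.1]
opening: -0.001
```

Right end is bottomed at 20 N. Finish this press, lift, and go to the other end.

```bash
python3 -m inch '[{"ax":0,"ay":0,"az":0,"x":0,"y":0.6,"z":0,"hand":1},{"ax":0,"ay":0,"az":0,"x":0,"y":0,"z":0,"hand":1},{"ax":0,"ay":0,"az":0,"x":0,"y":0,"z":0,"hand":1}]'
python3 -m inch '[{"ax":0,"ay":0,"az":0,"x":0,"y":-4,"z":0,"hand":1},{"ax":0,"ay":0,"az":0,"x":0,"y":-10,"z":0,"hand":1},{"ax":0,"ay":0,"az":0,"x":0,"y":-20,"z":5,"hand":1},{"ax":0,"ay":0,"az":0,"x":0,"y":-5,"z":30,"hand":1},{"ax":0,"ay":0,"az":0,"x":0,"y":0,"z":30,"hand":1}]'
python3 -m inch '[{"ax":0,"ay":0,"az":0,"x":0,"y":0,"z":20,"hand":1},{"ax":0,"ay":0,"az":0,"x":0,"y":5,"z":6,"hand":1},{"ax":0,"ay":0,"az":0,"x":0,"y":5,"z":0,"hand":1},{"ax":0,"ay":0,"az":0,"x":0,"y":0,"z":0,"hand":1},{"ax":0,"ay":0,"az":0,"x":0,"y":0,"z":0,"hand":1}]'
python3 -c "
from h import *
go(0,.045,.09)"
```

```text
time: 16.43
eef_pos: [0.528, -0.0477, 0.0758]
tcp_rot: [0.707, 0.026, -0.027, -0.706]
contact_force: [-8.7, -1.4, 19.6]
opening: 0.001
time: 16.85
eef_pos: [0.5242, 0.0178, 0.1133]
tcp_rot: [0.707, 0.027, -0.024, -0.707]
contact_force: [0.2, 0.5, 0.1]
opening: 0.002
time: 17.27
eef_pos: [0.5202, 0.0432, 0.1003]
tcp_rot: [-0.707, -0.026, 0.027, 0.707]
contact_force: [-0.2, -0.5, 0.7]
opening: 0.002
shift mm [ 0.7 10.3 -1.2] yaw 0.0743 toolY [-0.002 -0.    -1.   ] at [0.5202 0.0432 0.1003] vise -0.0006 0.0462 F [-0.21 -0.54  0.72] t 17.2667 0.0016880585359446948
```

```bash
python3 -m inch '[{"ax":0,"ay":0,"az":0,"x":0.7,"y":2,"z":-1,"hand":1},{"ax":0,"ay":0,"az":0,"x":0,"y":1.5,"z":0,"hand":1},{"ax":0,"ay":0,"az":0,"x":0,"y":1.5,"z":0,"hand":1},{"ax":0,"ay":0,"az":0,"x":0,"y":1.5,"z":0,"hand":1}]'
python3 -m inch '[{"ax":0,"ay":0,"az":0,"x":0,"y":1,"z":0,"hand":1},{"ax":0,"ay":0,"az":0,"x":0,"y":1,"z":0,"hand":1},{"ax":0,"ay":0,"az":0,"x":0,"y":1,"z":0,"hand":1},{"ax":0,"ay":0,"az":0,"x":0,"y":1,"z":0,"hand":1}]'
python3 -m inch '[{"ax":0,"ay":0,"az":0,"x":0,"y":1,"z":0,"hand":1},{"ax":0,"ay":0,"az":0,"x":0,"y":1,"z":0,"hand":1}]'
python3 -m inch '[{"ax":0,"ay":0,"az":0,"x":0,"y":1,"z":0,"hand":1},{"ax":0,"ay":0,"az":0,"x":0,"y":1,"z":0,"hand":1}]'
```

```text
time: 17.6
eef_pos: [0.5216, 0.0424, 0.0947]
tcp_rot: [0.707, 0.026, -0.026, -0.707]
contact_force: [-0.3, -0.2, 0.7]
opening: -0.002
time: 17.93
eef_pos: [0.5215, 0.043, 0.0908]
tcp_rot: [0.707, 0.027, -0.026, -0.707]
contact_force: [0.1, 0.4, 0.2]
opening: -0.004
time: 18.1
eef_pos: [0.5215, 0.0431, 0.0887]
tcp_rot: [0.707, 0.027, -0.027, -0.707]
contact_force: [0.2, -0.3, 0.3]
opening: 0.002
time: 18.27
eef_pos: [0.5215, 0.043, 0.0867]
tcp_rot: [0.707, 0.027, -0.027, -0.707]
contact_force: [-0.3, 0.2, 0.4]
opening: 0.001
```

```bash
python3 -m inch '[{"ax":0,"ay":0,"az":0,"x":0,"y":1,"z":0,"hand":1},{"ax":0,"ay":0,"az":0,"x":0,"y":1,"z":0,"hand":1},{"ax":0,"ay":0,"az":0,"x":0,"y":1,"z":0,"hand":1}]'
python3 -m inch '[{"ax":0,"ay":0,"az":0,"x":0,"y":1,"z":0,"hand":1},{"ax":0,"ay":0,"az":0,"x":0,"y":1,"z":0,"hand":1},{"ax":0,"ay":0,"az":0,"x":0,"y":1,"z":0,"hand":1}]'
python3 -m inch '[{"ax":0,"ay":0,"az":0,"x":0,"y":1,"z":0,"hand":1},{"ax":0,"ay":0,"az":0,"x":0,"y":1,"z":0,"hand":1}]'
```

```text
time: 18.52
eef_pos: [0.5215, 0.043, 0.0837]
tcp_rot: [-0.707, -0.026, 0.027, 0.707]
contact_force: [0.4, 0.1, 0.3]
opening: 0.002
time: 18.77
eef_pos: [0.5215, 0.043, 0.0807]
tcp_rot: [0.707, 0.027, -0.027, -0.707]
contact_force: [0.5, 0.3, 0.5]
opening: -0.004
time: 18.93
eef_pos: [0.5215, 0.043, 0.0787]
tcp_rot: [-0.707, -0.026, 0.027, 0.707]
contact_force: [0.3, -0.3, 0.1]
opening: -0.005
```

```bash
python3 -m inch '[{"ax":0,"ay":0,"az":0,"x":0,"y":1,"z":0,"hand":1},{"ax":0,"ay":0,"az":0,"x":0,"y":1,"z":0,"hand":1}]'
python3 -m inch '[{"ax":0,"ay":0,"az":0,"x":0,"y":1,"z":0,"hand":1},{"ax":0,"ay":0,"az":0,"x":0,"y":0.5,"z":0,"hand":1}]'
python3 -m inch '[{"ax":0,"ay":0,"az":0,"x":0,"y":1,"z":0,"hand":1},{"ax":0,"ay":0,"az":0,"x":0,"y":0.5,"z":0,"hand":1}]'
```

```text
time: 19.1
eef_pos: [0.5215, 0.043, 0.0767]
tcp_rot: [-0.707, -0.026, 0.027, 0.707]
contact_force: [0.2, 0.8, 0.5]
opening: -0.0
time: 19.27
eef_pos: [0.5216, 0.043, 0.0758]
tcp_rot: [-0.707, -0.026, 0.027, 0.707]
contact_force: [-2.0, -0.1, 6.1]
opening: 0.002
time: 19.43
eef_pos: [0.5216, 0.043, 0.0758]
tcp_rot: [-0.707, -0.026, 0.027, 0.707]
contact_force: [-6.0, 0.4, 14.2]
opening: 0.001
```

Left end is at the same height (0.0758) and already bottomed. Press to about 23 N, then repeat on the right.

```bash
python3 -m inch '[{"ax":0,"ay":0,"az":0,"x":0,"y":0.8,"z":0,"hand":1},{"ax":0,"ay":0,"az":0,"x":0,"y":0.7,"z":0,"hand":1},{"ax":0,"ay":0,"az":0,"x":0,"y":0,"z":0,"hand":1},{"ax":0,"ay":0,"az":0,"x":0,"y":0,"z":0,"hand":1}]'
python3 -m inch '[{"ax":0,"ay":0,"az":0,"x":0,"y":-4,"z":0,"hand":1},{"ax":0,"ay":0,"az":0,"x":0,"y":-8,"z":0,"hand":1},{"ax":0,"ay":0,"az":0,"x":0,"y":-2,"z":-25,"hand":1},{"ax":0,"ay":0,"az":0,"x":0,"y":0,"z":-30,"hand":1},{"ax":0,"ay":0,"az":0,"x":0,"y":0,"z":-30,"hand":1}]'
python3 -m inch '[{"ax":0,"ay":0,"az":0,"x":0,"y":0,"z":-5,"hand":1},{"ax":0,"ay":0,"az":0,"x":0,"y":0,"z":0,"hand":1},{"ax":0,"ay":0,"az":0,"x":0,"y":0,"z":0,"hand":1}]'
python3 -c "
from h import *
go(0,-.045,.0765)"
```

```text
time: 19.77
eef_pos: [0.5217, 0.043, 0.0758]
tcp_rot: [0.707, 0.026, -0.027, -0.707]
contact_force: [-8.5, 0.4, 18.2]
opening: 0.003
time: 20.18
eef_pos: [0.5281, -0.0423, 0.0867]
tcp_rot: [0.707, 0.028, -0.027, -0.706]
contact_force: [0.2, 0.1, -0.1]
opening: -0.003
time: 20.43
eef_pos: [0.528, -0.0467, 0.0861]
tcp_rot: [-0.706, -0.026, 0.026, 0.707]
contact_force: [0.5, -0.2, 0.3]
opening: 0.0
shift mm [-0.4  9.6 -1. ] yaw 0.0739 toolY [-0.     0.001 -1.   ] at [ 0.528  -0.0467  0.0861] vise 0.0004 -0.044 F [ 0.49 -0.2   0.35] t 20.4333 1.2879964084328149e-05
```

```bash
python3 -m inch '[{"ax":0,"ay":0,"az":0,"x":0,"y":4,"z":-1,"hand":1},{"ax":0,"ay":0,"az":0,"x":0,"y":2.5,"z":0,"hand":1},{"ax":0,"ay":0,"az":0,"x":0,"y":1,"z":0,"hand":1},{"ax":0,"ay":0,"az":0,"x":0,"y":1,"z":0,"hand":1},{"ax":0,"ay":0,"az":0,"x":0,"y":1,"z":0,"hand":1}]'
python3 -m inch '[{"ax":0,"ay":0,"az":0,"x":0,"y":0.8,"z":0,"hand":1},{"ax":0,"ay":0,"az":0,"x":0,"y":0.8,"z":0,"hand":1},{"ax":0,"ay":0,"az":0,"x":0,"y":0.8,"z":0,"hand":1}]'
python3 -m inch '[{"ax":0,"ay":0,"az":0,"x":0,"y":0.8,"z":0,"hand":1},{"ax":0,"ay":0,"az":0,"x":0,"y":0.5,"z":0,"hand":1}]'
```

```text
time: 20.85
eef_pos: [0.5282, -0.0472, 0.0765]
tcp_rot: [-0.707, -0.027, 0.027, 0.707]
contact_force: [0.7, -0.9, 0.4]
opening: -0.003
time: 21.1
eef_pos: [0.5284, -0.0474, 0.0758]
tcp_rot: [-0.706, -0.026, 0.027, 0.707]
contact_force: [-4.9, 2.6, 12.4]
opening: 0.002
time: 21.27
eef_pos: [0.5285, -0.0474, 0.0758]
tcp_rot: [-0.706, -0.026, 0.027, 0.707]
contact_force: [-8.1, 3.2, 16.3]
opening: 0.002
```

```bash
python3 -m inch '[{"ax":0,"ay":0,"az":0,"x":0,"y":0.7,"z":0,"hand":1},{"ax":0,"ay":0,"az":0,"x":0,"y":0.7,"z":0,"hand":1},{"ax":0,"ay":0,"az":0,"x":0,"y":0,"z":0,"hand":1},{"ax":0,"ay":0,"az":0,"x":0,"y":0,"z":0,"hand":1}]'
python3 -m inch '[{"ax":0,"ay":0,"az":0,"x":0,"y":-5,"z":0,"hand":1},{"ax":0,"ay":0,"az":0,"x":0,"y":-9,"z":0,"hand":1},{"ax":0,"ay":0,"az":0,"x":0,"y":-2,"z":25,"hand":1},{"ax":0,"ay":0,"az":0,"x":0,"y":0,"z":30,"hand":1},{"ax":0,"ay":0,"az":0,"x":0,"y":0,"z":30,"hand":1}]'
python3 -m inch '[{"ax":0,"ay":0,"az":0,"x":0,"y":4,"z":5,"hand":1},{"ax":0,"ay":0,"az":0,"x":0,"y":3,"z":0,"hand":1},{"ax":0,"ay":0,"az":0,"x":0,"y":0,"z":0,"hand":1}]'
python3 -c "
from h import *
go(0,.045,.0765)"
```

```text
time: 21.6
eef_pos: [0.5285, -0.0475, 0.0757]
tcp_rot: [-0.706, -0.026, 0.027, 0.707]
contact_force: [-9.7, 2.6, 21.6]
opening: -0.001
time: 22.02
eef_pos: [0.5223, 0.0374, 0.0883]
tcp_rot: [0.707, 0.026, -0.025, -0.707]
contact_force: [1.4, -0.1, -0.2]
opening: -0.002
time: 22.27
eef_pos: [0.5211, 0.0419, 0.0799]
tcp_rot: [0.707, 0.026, -0.027, -0.706]
contact_force: [0.7, 0.1, -0.2]
opening: 0.0
shift mm [-0.1  3.4  0.1] yaw 0.076 toolY [-0.001 -0.    -1.   ] at [0.5211 0.0419 0.0799] vise 0.0001 0.0449 F [ 0.69  0.1  -0.23] t 22.2667 0.00044621595574611796
```

```bash
python3 -m inch '[{"ax":0,"ay":0,"az":0,"x":0,"y":1.4,"z":0,"hand":1},{"ax":0,"ay":0,"az":0,"x":0,"y":1,"z":0,"hand":1},{"ax":0,"ay":0,"az":0,"x":0,"y":1,"z":0,"hand":1},{"ax":0,"ay":0,"az":0,"x":0,"y":1,"z":0,"hand":1},{"ax":0,"ay":0,"az":0,"x":0,"y":1,"z":0,"hand":1}]'
python3 -m inch '[{"ax":0,"ay":0,"az":0,"x":0,"y":0.8,"z":0,"hand":1},{"ax":0,"ay":0,"az":0,"x":0,"y":0.8,"z":0,"hand":1},{"ax":0,"ay":0,"az":0,"x":0,"y":0.8,"z":0,"hand":1}]'
```

```text
time: 22.68
eef_pos: [0.5218, 0.0413, 0.0758]
tcp_rot: [0.707, 0.026, -0.026, -0.706]
contact_force: [-3.1, -0.6, 7.4]
opening: -0.003
time: 22.93
eef_pos: [0.5219, 0.0413, 0.0757]
tcp_rot: [0.707, 0.026, -0.027, -0.706]
contact_force: [-8.4, -0.7, 19.0]
opening: 0.003
```

```bash
python3 -m inch '[{"ax":0,"ay":0,"az":0,"x":0,"y":0.6,"z":0,"hand":1},{"ax":0,"ay":0,"az":0,"x":0,"y":0.5,"z":0,"hand":1},{"ax":0,"ay":0,"az":0,"x":0,"y":0,"z":0,"hand":1},{"ax":0,"ay":0,"az":0,"x":0,"y":0,"z":0,"hand":1}]'
python3 -m inch '[{"ax":0,"ay":0,"az":0,"x":0,"y":-5,"z":0,"hand":1},{"ax":0,"ay":0,"az":0,"x":0,"y":-9,"z":0,"hand":1},{"ax":0,"ay":0,"az":0,"x":0,"y":-2,"z":-25,"hand":1},{"ax":0,"ay":0,"az":0,"x":0,"y":0,"z":-30,"hand":1},{"ax":0,"ay":0,"az":0,"x":0,"y":0,"z":-30,"hand":1}]'
python3 -m inch '[{"ax":0,"ay":0,"az":0,"x":0,"y":4,"z":-5,"hand":1},{"ax":0,"ay":0,"az":0,"x":0,"y":3,"z":0,"hand":1},{"ax":0,"ay":0,"az":0,"x":0,"y":1,"z":0,"hand":1},{"ax":0,"ay":0,"az":0,"x":0,"y":0,"z":0,"hand":1}]'
python3 -c "
from h import *
go(0,-.045,.0765)"
```

```text
time: 23.27
eef_pos: [0.5219, 0.0413, 0.0757]
tcp_rot: [0.707, 0.026, -0.027, -0.706]
contact_force: [-10.5, -1.0, 19.8]
opening: -0.001
time: 23.68
eef_pos: [0.5282, -0.0434, 0.0884]
tcp_rot: [0.707, 0.028, -0.027, -0.706]
contact_force: [-0.2, -0.4, -1.0]
opening: 0.006
time: 24.02
eef_pos: [0.5275, -0.0468, 0.0789]
tcp_rot: [-0.706, -0.026, 0.027, 0.707]
contact_force: [-0.2, 0.4, 0.6]
opening: -0.001
shift mm [ 0.1  2.4 -0.9] yaw 0.0755 toolY [-0.002  0.001 -1.   ] at [ 0.5275 -0.0468  0.0789] vise -0.0001 -0.0441 F [-0.24  0.44  0.64] t 24.0167 -0.0008869796934322934
```

```bash
python3 -m inch '[{"ax":0,"ay":0,"az":0,"x":0,"y":1.4,"z":0,"hand":1},{"ax":0,"ay":0,"az":0,"x":0,"y":1,"z":0,"hand":1},{"ax":0,"ay":0,"az":0,"x":0,"y":1,"z":0,"hand":1},{"ax":0,"ay":0,"az":0,"x":0,"y":1,"z":0,"hand":1},{"ax":0,"ay":0,"az":0,"x":0,"y":1,"z":0,"hand":1}]'
python3 -m inch '[{"ax":0,"ay":0,"az":0,"x":0,"y":0.8,"z":0,"hand":1},{"ax":0,"ay":0,"az":0,"x":0,"y":0.8,"z":0,"hand":1},{"ax":0,"ay":0,"az":0,"x":0,"y":0.8,"z":0,"hand":1},{"ax":0,"ay":0,"az":0,"x":0,"y":0.4,"z":0,"hand":1}]'
python3 -m inch '[{"ax":0,"ay":0,"az":0,"x":0,"y":0.5,"z":0,"hand":1},{"ax":0,"ay":0,"az":0,"x":0,"y":0,"z":0,"hand":1},{"ax":0,"ay":0,"az":0,"x":0,"y":0,"z":0,"hand":1}]'
python3 -m inch '[{"ax":0,"ay":0,"az":0,"x":0,"y":-5,"z":0,"hand":1},{"ax":0,"ay":0,"az":0,"x":0,"y":-9,"z":0,"hand":1},{"ax":0,"ay":0,"az":0,"x":0,"y":-2,"z":25,"hand":1},{"ax":0,"ay":0,"az":0,"x":0,"y":0,"z":30,"hand":1},{"ax":0,"ay":0,"az":0,"x":0,"y":0,"z":30,"hand":1}]'
python3 -m inch '[{"ax":0,"ay":0,"az":0,"x":0,"y":4,"z":4,"hand":1},{"ax":0,"ay":0,"az":0,"x":0,"y":3,"z":0,"hand":1},{"ax":0,"ay":0,"az":0,"x":0,"y":1,"z":0,"hand":1},{"ax":0,"ay":0,"az":0,"x":0,"y":0,"z":0,"hand":1}]'
python3 -c "
from h import *
go(0,.045,.0765)"
```

```text
time: 24.43
eef_pos: [0.5284, -0.0471, 0.0758]
tcp_rot: [-0.706, -0.026, 0.027, 0.707]
contact_force: [-5.1, 2.2, 13.3]
opening: 0.002
time: 24.77
eef_pos: [0.5286, -0.0471, 0.0757]
tcp_rot: [-0.706, -0.026, 0.028, 0.707]
contact_force: [-11.5, 3.2, 23.7]
opening: -0.001
time: 25.02
eef_pos: [0.5286, -0.0471, 0.0758]
tcp_rot: [-0.706, -0.026, 0.028, 0.707]
contact_force: [-11.6, 4.1, 23.8]
opening: -0.003
time: 25.43
eef_pos: [0.5222, 0.0375, 0.0876]
tcp_rot: [0.707, 0.026, -0.025, -0.707]
contact_force: [0.4, 1.3, 0.1]
opening: 0.004
time: 25.77
eef_pos: [0.5214, 0.0403, 0.0785]
tcp_rot: [0.707, 0.026, -0.027, -0.707]
contact_force: [0.1, -0.4, -0.4]
opening: 0.0
shift mm [-0.3  2.   1.8] yaw 0.0745 toolY [-0.001 -0.    -1.   ] at [0.5214 0.0403 0.0785] vise 0.0003 0.0432 F [ 0.05 -0.37 -0.39] t 25.7667 0.00039801364463315964
```

```bash
python3 -m inch '[{"ax":0,"ay":0,"az":0,"x":0,"y":1.2,"z":1.5,"hand":1},{"ax":0,"ay":0,"az":0,"x":0,"y":1,"z":0,"hand":1},{"ax":0,"ay":0,"az":0,"x":0,"y":1,"z":0,"hand":1},{"ax":0,"ay":0,"az":0,"x":0,"y":1,"z":0,"hand":1},{"ax":0,"ay":0,"az":0,"x":0,"y":1,"z":0,"hand":1}]'
python3 -m inch '[{"ax":0,"ay":0,"az":0,"x":0,"y":0.8,"z":0,"hand":1},{"ax":0,"ay":0,"az":0,"x":0,"y":0.8,"z":0,"hand":1},{"ax":0,"ay":0,"az":0,"x":0,"y":0.7,"z":0,"hand":1},{"ax":0,"ay":0,"az":0,"x":0,"y":0.4,"z":0,"hand":1}]'
python3 -m inch '[{"ax":0,"ay":0,"az":0,"x":0,"y":0.4,"z":0,"hand":1},{"ax":0,"ay":0,"az":0,"x":0,"y":0,"z":0,"hand":1},{"ax":0,"ay":0,"az":0,"x":0,"y":0,"z":0,"hand":1}]'
python3 -m inch '[{"ax":0,"ay":0,"az":0,"x":0,"y":-5,"z":0,"hand":1},{"ax":0,"ay":0,"az":0,"x":0,"y":-15,"z":0,"hand":1},{"ax":0,"ay":0,"az":0,"x":0,"y":-15,"z":25,"hand":1},{"ax":0,"ay":0,"az":0,"x":-10,"y":0,"z":30,"hand":1},{"ax":0,"ay":0,"az":0,"x":-10,"y":0,"z":15,"hand":1}]'
python3 -m inch '[{"ax":0,"ay":0,"az":0,"x":0,"y":35,"z":0,"hand":1},{"ax":0,"ay":0,"az":0,"x":0,"y":30,"z":0,"hand":1},{"ax":0,"ay":0,"az":0,"x":0,"y":18,"z":0,"hand":1},{"ax":0,"ay":0,"az":0,"x":0,"y":0,"z":0,"hand":1},{"ax":0,"ay":0,"az":0,"x":0,"y":0,"z":0,"hand":1}]'
python3 -c "
from h import *
go(-.02,.0868,.028)"
```

```text
time: 26.18
eef_pos: [0.5219, 0.0419, 0.0758]
tcp_rot: [0.707, 0.026, -0.027, -0.706]
contact_force: [-6.3, -0.3, 15.1]
opening: 0.001
time: 26.52
eef_pos: [0.522, 0.0419, 0.0757]
tcp_rot: [0.707, 0.026, -0.027, -0.706]
contact_force: [-11.4, -0.6, 26.1]
opening: 0.003
time: 26.77
eef_pos: [0.522, 0.0418, 0.0757]
tcp_rot: [0.707, 0.026, -0.027, -0.706]
contact_force: [-11.6, 0.5, 24.2]
opening: -0.003
time: 27.18
eef_pos: [0.4972, 0.1122, 0.1072]
tcp_rot: [-0.706, -0.027, 0.025, 0.707]
contact_force: [-0.5, 0.1, -0.0]
opening: 0.002
time: 27.6
eef_pos: [0.4955, 0.1106, 0.0219]
tcp_rot: [-0.707, -0.025, 0.027, 0.707]
contact_force: [0.4, 0.3, 0.5]
opening: 0.003
shift mm [  0.2  -6.1 -28.4] yaw 0.0747 toolY [-0.003 -0.    -1.   ] at [0.4955 0.1106 0.0219] vise -0.0202 0.1152 F [0.38 0.26 0.48] t 27.6 0.0032543952764875228
```

Left pressed at 24 N. Now a gentle slide test: touch the near bar's end lightly.

```bash
python3 -m inch '[{"ax":0,"ay":0,"az":0,"x":0,"y":-6,"z":-10,"hand":1},{"ax":0,"ay":0,"az":0,"x":0,"y":0,"z":-9,"hand":1},{"ax":0,"ay":0,"az":0,"x":0,"y":0,"z":-4,"hand":1},{"ax":0,"ay":0,"az":0,"x":0,"y":0,"z":-2,"hand":1},{"ax":0,"ay":0,"az":0,"x":0,"y":0,"z":-1,"hand":1}]'
python3 -m inch '[{"ax":0,"ay":0,"az":0,"x":0,"y":0,"z":-1,"hand":1},{"ax":0,"ay":0,"az":0,"x":0,"y":0,"z":-1,"hand":1},{"ax":0,"ay":0,"az":0,"x":0,"y":0,"z":-0.5,"hand":1}]'
```

```text
time: 28.02
eef_pos: [0.499, 0.084, 0.0298]
tcp_rot: [0.707, 0.027, -0.025, -0.707]
contact_force: [-0.1, 0.9, -0.6]
opening: 0.002
time: 28.27
eef_pos: [0.4984, 0.0823, 0.0287]
tcp_rot: [-0.707, -0.026, 0.027, 0.707]
contact_force: [1.0, 0.3, -1.1]
opening: -0.001
```

```bash
python3 -m inch '[{"ax":0,"ay":0,"az":0,"x":0,"y":0,"z":-0.5,"hand":1},{"ax":0,"ay":0,"az":0,"x":0,"y":0,"z":-0.5,"hand":1}]'
```

```text
time: 28.43
eef_pos: [0.4984, 0.0821, 0.0287]
tcp_rot: [-0.706, -0.026, 0.026, 0.707]
contact_force: [-0.7, 4.5, 1.1]
opening: -0.002
```

```bash
python3 -m inch '[{"ax":0,"ay":0,"az":0,"x":0,"y":0,"z":-0.5,"hand":1},{"ax":0,"ay":0,"az":0,"x":0,"y":0,"z":-0.5,"hand":1},{"ax":0,"ay":0,"az":0,"x":0,"y":0,"z":0,"hand":1},{"ax":0,"ay":0,"az":0,"x":0,"y":0,"z":0,"hand":1}]'
python3 -m inch '[{"ax":0,"ay":0,"az":0,"x":0,"y":0,"z":5,"hand":1},{"ax":0,"ay":0,"az":0,"x":0,"y":0,"z":15,"hand":1},{"ax":0,"ay":0,"az":0,"x":20,"y":0,"z":0,"hand":1},{"ax":0,"ay":0,"az":0,"x":20,"y":0,"z":0,"hand":1},{"ax":0,"ay":0,"az":0,"x":0,"y":0,"z":0,"hand":1}]'
python3 -m inch '[{"ax":0,"ay":0,"az":0,"x":0,"y":0,"z":0,"hand":1},{"ax":0,"ay":0,"az":0,"x":0,"y":0,"z":0,"hand":1}]'
python3 -c "
from h import *
go(.02,.0868,.028)"
```

```text
time: 28.77
eef_pos: [0.4984, 0.0815, 0.0288]
tcp_rot: [-0.706, -0.026, 0.026, 0.707]
contact_force: [-0.1, 4.9, 0.4]
opening: -0.001
time: 29.18
eef_pos: [0.5406, 0.1034, 0.0298]
tcp_rot: [0.707, 0.028, -0.025, -0.706]
contact_force: [-0.4, -0.2, 1.3]
opening: -0.002
time: 29.35
eef_pos: [0.5361, 0.1032, 0.0283]
tcp_rot: [0.707, 0.026, -0.027, -0.706]
contact_force: [-0.8, -0.2, 0.6]
opening: -0.001
shift mm [  0.3   0.3 -18. ] yaw 0.0753 toolY [-0.002 -0.    -1.   ] at [0.5361 0.1032 0.0283] vise 0.0197 0.1048 F [-0.85 -0.18  0.57] t 29.35 -0.0014231216881114778
```

Ambiguous: at about 5 N the tool crept 0.6 mm. Test the far bar the same way with finer readings.

```bash
python3 -m inch '[{"ax":0,"ay":0,"az":0,"x":0,"y":0,"z":-9,"hand":1},{"ax":0,"ay":0,"az":0,"x":0,"y":0,"z":-4,"hand":1},{"ax":0,"ay":0,"az":0,"x":0,"y":0,"z":-2,"hand":1},{"ax":0,"ay":0,"az":0,"x":0,"y":0,"z":-1,"hand":1},{"ax":0,"ay":0,"az":0,"x":0,"y":0,"z":-1,"hand":1}]'
python3 -m inch '[{"ax":0,"ay":0,"az":0,"x":0,"y":0,"z":-1,"hand":1},{"ax":0,"ay":0,"az":0,"x":0,"y":0,"z":0,"hand":1}]'
python3 -m inch '[{"ax":0,"ay":0,"az":0,"x":0,"y":0,"z":-1,"hand":1},{"ax":0,"ay":0,"az":0,"x":0,"y":0,"z":0,"hand":1}]'
```

```text
time: 29.77
eef_pos: [0.5381, 0.086, 0.0289]
tcp_rot: [-0.707, -0.026, 0.026, 0.707]
contact_force: [0.5, -0.0, -0.2]
opening: -0.001
time: 29.93
eef_pos: [0.5382, 0.0856, 0.0288]
tcp_rot: [-0.706, -0.026, 0.026, 0.707]
contact_force: [-1.0, 1.4, 0.3]
opening: 0.003
time: 30.1
eef_pos: [0.5383, 0.0853, 0.0289]
tcp_rot: [-0.706, -0.026, 0.026, 0.707]
contact_force: [-0.3, 4.7, 0.6]
opening: -0.0
```

```bash
python3 -m inch '[{"ax":0,"ay":0,"az":0,"x":0,"y":0,"z":-1,"hand":1},{"ax":0,"ay":0,"az":0,"x":0,"y":0,"z":0,"hand":1},{"ax":0,"ay":0,"az":0,"x":0,"y":0,"z":0,"hand":1}]'
python3 -m inch '[{"ax":0,"ay":0,"az":0,"x":0,"y":0,"z":-1,"hand":1},{"ax":0,"ay":0,"az":0,"x":0,"y":0,"z":0,"hand":1},{"ax":0,"ay":0,"az":0,"x":0,"y":0,"z":0,"hand":1}]'
```

```text
time: 30.35
eef_pos: [0.5384, 0.0844, 0.0289]
tcp_rot: [-0.706, -0.026, 0.026, 0.707]
contact_force: [0.3, 5.4, 1.0]
opening: -0.001
time: 30.6
eef_pos: [0.5385, 0.0835, 0.0289]
tcp_rot: [-0.706, -0.026, 0.026, 0.707]
contact_force: [-0.9, 5.5, 0.6]
opening: 0.002
```

Both bars still creep at about 5.4 N (it was 2–3 N), so the block is a hair short of gripping. I'll press again, somewhat firmer (about 32 N, well below 80), at both ends and then in the middle.

```bash
python3 -m inch '[{"ax":0,"ay":0,"az":0,"x":0,"y":0,"z":8,"hand":1},{"ax":0,"ay":0,"az":0,"x":0,"y":0,"z":15,"hand":1},{"ax":0,"ay":0,"az":0,"x":0,"y":-35,"z":0,"hand":1},{"ax":0,"ay":0,"az":0,"x":0,"y":-35,"z":0,"hand":1},{"ax":0,"ay":0,"az":0,"x":-10,"y":-2,"z":-25,"hand":1}]'
python3 -m inch '[{"ax":0,"ay":0,"az":0,"x":-10,"y":0,"z":-25,"hand":1},{"ax":0,"ay":0,"az":0,"x":0,"y":10,"z":-10,"hand":1},{"ax":0,"ay":0,"az":0,"x":0,"y":10,"z":0,"hand":1},{"ax":0,"ay":0,"az":0,"x":0,"y":0,"z":0,"hand":1},{"ax":0,"ay":0,"az":0,"x":0,"y":0,"z":0,"hand":1}]'
python3 -c "
from h import *
go(0,.045,.0765)"
```

```text
time: 31.02
eef_pos: [0.5343, 0.0818, 0.108]
tcp_rot: [0.707, 0.033, -0.023, -0.706]
contact_force: [2.2, -1.0, 1.4]
opening: 0.002
time: 31.43
eef_pos: [0.5202, 0.0446, 0.0788]
tcp_rot: [-0.706, -0.025, 0.028, 0.707]
contact_force: [0.0, 0.3, 0.3]
opening: -0.004
shift mm [ 0.5  2.3 -2.6] yaw 0.0751 toolY [-0.004  0.001 -1.   ] at [0.5202 0.0446 0.0788] vise -0.0005 0.0476 F [0.04 0.34 0.33] t 31.4333 -0.004365333000520848
```

```bash
python3 -m inch '[{"ax":0,"ay":0,"az":0,"x":0.5,"y":1.5,"z":-2.5,"hand":1},{"ax":0,"ay":0,"az":0,"x":0,"y":1,"z":0,"hand":1},{"ax":0,"ay":0,"az":0,"x":0,"y":1,"z":0,"hand":1},{"ax":0,"ay":0,"az":0,"x":0,"y":1,"z":0,"hand":1},{"ax":0,"ay":0,"az":0,"x":0,"y":1,"z":0,"hand":1}]'
python3 -m inch '[{"ax":0,"ay":0,"az":0,"x":0,"y":0.8,"z":0,"hand":1},{"ax":0,"ay":0,"az":0,"x":0,"y":0.8,"z":0,"hand":1},{"ax":0,"ay":0,"az":0,"x":0,"y":0.8,"z":0,"hand":1},{"ax":0,"ay":0,"az":0,"x":0,"y":0.8,"z":0,"hand":1},{"ax":0,"ay":0,"az":0,"x":0,"y":0.5,"z":0,"hand":1}]'
python3 -m inch '[{"ax":0,"ay":0,"az":0,"x":0,"y":0,"z":0,"hand":1},{"ax":0,"ay":0,"az":0,"x":0,"y":0,"z":0,"hand":1},{"ax":0,"ay":0,"az":0,"x":0,"y":0,"z":0,"hand":1}]'
```

```text
time: 31.85
eef_pos: [0.5224, 0.0418, 0.0758]
tcp_rot: [-0.707, -0.027, 0.027, 0.707]
contact_force: [-2.5, 0.6, 7.3]
opening: 0.001
time: 32.27
eef_pos: [0.5226, 0.0419, 0.0758]
tcp_rot: [-0.706, -0.026, 0.027, 0.707]
contact_force: [-11.1, 1.1, 23.5]
opening: -0.001
time: 32.52
eef_pos: [0.5225, 0.0419, 0.0757]
tcp_rot: [-0.707, -0.026, 0.027, 0.707]
contact_force: [-9.4, 0.9, 20.6]
opening: 0.002
```

```bash
python3 -m inch '[{"ax":0,"ay":0,"az":0,"x":0,"y":0.8,"z":0,"hand":1},{"ax":0,"ay":0,"az":0,"x":0,"y":0.8,"z":0,"hand":1},{"ax":0,"ay":0,"az":0,"x":0,"y":0.8,"z":0,"hand":1},{"ax":0,"ay":0,"az":0,"x":0,"y":0,"z":0,"hand":1},{"ax":0,"ay":0,"az":0,"x":0,"y":0,"z":0,"hand":1}]'
python3 -m inch '[{"ax":0,"ay":0,"az":0,"x":0,"y":-3,"z":0,"hand":1},{"ax":0,"ay":0,"az":0,"x":0,"y":-4,"z":0,"hand":1},{"ax":0,"ay":0,"az":0,"x":0,"y":-8,"z":0,"hand":1},{"ax":0,"ay":0,"az":0,"x":0,"y":-4,"z":-25,"hand":1},{"ax":0,"ay":0,"az":0,"x":0,"y":0,"z":-30,"hand":1}]'
python3 -m inch '[{"ax":0,"ay":0,"az":0,"x":0,"y":0,"z":-30,"hand":1},{"ax":0,"ay":0,"az":0,"x":0,"y":4,"z":-5,"hand":1},{"ax":0,"ay":0,"az":0,"x":0,"y":3,"z":0,"hand":1},{"ax":0,"ay":0,"az":0,"x":0,"y":0,"z":0,"hand":1},{"ax":0,"ay":0,"az":0,"x":0,"y":0,"z":0,"hand":1}]'
python3 -c "
from h import *
go(0,-.045,.0765)"
```

```text
time: 32.93
eef_pos: [0.5227, 0.0419, 0.0757]
tcp_rot: [-0.707, -0.026, 0.028, 0.707]
contact_force: [-15.0, 1.2, 32.3]
opening: -0.003
time: 33.35
eef_pos: [0.5268, -0.0127, 0.0892]
tcp_rot: [0.707, 0.028, -0.027, -0.707]
contact_force: [0.2, -0.3, -0.5]
opening: 0.001
time: 33.77
eef_pos: [0.5281, -0.0472, 0.0804]
tcp_rot: [-0.706, -0.026, 0.027, 0.707]
contact_force: [-0.0, 1.7, 0.6]
opening: -0.0
shift mm [-0.5  3.9 -0.4] yaw 0.0756 toolY [-0.002  0.001 -1.   ] at [ 0.5281 -0.0472  0.0804] vise 0.0005 -0.0446 F [-0.    1.66  0.62] t 33.7667 -0.0003248976697450967
```

Right end: 4 mm to contact, then about 7.5 mm for 32 N.

```bash
python3 -m inch '[{"ax":0,"ay":0,"az":0,"x":-0.5,"y":2,"z":0,"hand":1},{"ax":0,"ay":0,"az":0,"x":0,"y":1.5,"z":0,"hand":1},{"ax":0,"ay":0,"az":0,"x":0,"y":1,"z":0,"hand":1},{"ax":0,"ay":0,"az":0,"x":0,"y":1,"z":0,"hand":1},{"ax":0,"ay":0,"az":0,"x":0,"y":1,"z":0,"hand":1}]'
python3 -m inch '[{"ax":0,"ay":0,"az":0,"x":0,"y":0.8,"z":0,"hand":1},{"ax":0,"ay":0,"az":0,"x":0,"y":0.8,"z":0,"hand":1},{"ax":0,"ay":0,"az":0,"x":0,"y":0.8,"z":0,"hand":1},{"ax":0,"ay":0,"az":0,"x":0,"y":0.8,"z":0,"hand":1},{"ax":0,"ay":0,"az":0,"x":0,"y":0.8,"z":0,"hand":1}]'
python3 -m inch '[{"ax":0,"ay":0,"az":0,"x":0,"y":0.8,"z":0,"hand":1},{"ax":0,"ay":0,"az":0,"x":0,"y":0,"z":0,"hand":1},{"ax":0,"ay":0,"az":0,"x":0,"y":0,"z":0,"hand":1}]'
python3 -m inch '[{"ax":0,"ay":0,"az":0,"x":0,"y":-3,"z":0,"hand":1},{"ax":0,"ay":0,"az":0,"x":0,"y":-4,"z":0,"hand":1},{"ax":0,"ay":0,"az":0,"x":0,"y":-5,"z":0,"hand":1},{"ax":0,"ay":0,"az":0,"x":0,"y":0,"z":20,"hand":1},{"ax":0,"ay":0,"az":0,"x":0,"y":0,"z":24,"hand":1}]'
python3 -m inch '[{"ax":0,"ay":0,"az":0,"x":0,"y":0,"z":0,"hand":1},{"ax":0,"ay":0,"az":0,"x":0,"y":0,"z":0,"hand":1},{"ax":0,"ay":0,"az":0,"x":0,"y":0,"z":0,"hand":1}]'
python3 -c "
from h import *
go(0,0,.0765)"
```

```text
time: 34.18
eef_pos: [0.5284, -0.0476, 0.0758]
tcp_rot: [-0.706, -0.026, 0.027, 0.707]
contact_force: [-5.0, 2.3, 10.6]
opening: -0.002
time: 34.6
eef_pos: [0.5286, -0.0477, 0.0757]
tcp_rot: [-0.706, -0.026, 0.028, 0.707]
contact_force: [-13.6, 4.7, 29.7]
opening: 0.002
time: 34.85
eef_pos: [0.5286, -0.0477, 0.0757]
tcp_rot: [-0.706, -0.026, 0.028, 0.707]
contact_force: [-14.5, 3.9, 29.3]
opening: 0.002
time: 35.27
eef_pos: [0.5255, -0.0051, 0.0822]
tcp_rot: [0.707, 0.026, -0.025, -0.706]
contact_force: [0.4, 0.3, 0.8]
opening: -0.002
time: 35.52
eef_pos: [0.525, -0.0046, 0.0816]
tcp_rot: [0.707, 0.027, -0.027, -0.706]
contact_force: [0.3, -0.4, -0.5]
opening: 0.003
shift mm [-0.5  5.1  1.8] yaw 0.0755 toolY [-0. -0. -1.] at [ 0.525  -0.0046  0.0816] vise 0.0005 -0.0018 F [ 0.26 -0.39 -0.46] t 35.5167 0.002740983782132227
```

```bash
python3 -m inch '[{"ax":0,"ay":0,"az":0,"x":-0.5,"y":3,"z":1.8,"hand":1},{"ax":0,"ay":0,"az":0,"x":0,"y":1.5,"z":0,"hand":1},{"ax":0,"ay":0,"az":0,"x":0,"y":1,"z":0,"hand":1},{"ax":0,"ay":0,"az":0,"x":0,"y":1,"z":0,"hand":1},{"ax":0,"ay":0,"az":0,"x":0,"y":1,"z":0,"hand":1}]'
python3 -m inch '[{"ax":0,"ay":0,"az":0,"x":0,"y":0.8,"z":0,"hand":1},{"ax":0,"ay":0,"az":0,"x":0,"y":0.8,"z":0,"hand":1},{"ax":0,"ay":0,"az":0,"x":0,"y":0.8,"z":0,"hand":1},{"ax":0,"ay":0,"az":0,"x":0,"y":0.8,"z":0,"hand":1},{"ax":0,"ay":0,"az":0,"x":0,"y":0.8,"z":0,"hand":1}]'
python3 -m inch '[{"ax":0,"ay":0,"az":0,"x":0,"y":0.8,"z":0,"hand":1},{"ax":0,"ay":0,"az":0,"x":0,"y":0.8,"z":0,"hand":1},{"ax":0,"ay":0,"az":0,"x":0,"y":0.8,"z":0,"hand":1},{"ax":0,"ay":0,"az":0,"x":0,"y":0,"z":0,"hand":1},{"ax":0,"ay":0,"az":0,"x":0,"y":0,"z":0,"hand":1}]'
python3 -m inch '[{"ax":0,"ay":0,"az":0,"x":0,"y":-3,"z":0,"hand":1},{"ax":0,"ay":0,"az":0,"x":0,"y":-4,"z":0,"hand":1},{"ax":0,"ay":0,"az":0,"x":0,"y":-15,"z":0,"hand":1},{"ax":0,"ay":0,"az":0,"x":0,"y":-20,"z":30,"hand":1},{"ax":0,"ay":0,"az":0,"x":0,"y":0,"z":40,"hand":1}]'
python3 -m inch '[{"ax":0,"ay":0,"az":0,"x":10,"y":0,"z":40,"hand":1},{"ax":0,"ay":0,"az":0,"x":10,"y":35,"z":0,"hand":1},{"ax":0,"ay":0,"az":0,"x":0,"y":35,"z":0,"hand":1},{"ax":0,"ay":0,"az":0,"x":0,"y":10,"z":0,"hand":1},{"ax":0,"ay":0,"az":0,"x":0,"y":0,"z":0,"hand":1}]'
python3 -c "
from h import *
go(.02,.0854,.028)"
```

```text
time: 35.93
eef_pos: [0.5243, -0.0031, 0.0758]
tcp_rot: [0.707, 0.026, -0.027, -0.707]
contact_force: [-6.9, 0.5, 14.6]
opening: -0.0
time: 36.35
eef_pos: [0.5245, -0.0031, 0.0757]
tcp_rot: [0.707, 0.025, -0.028, -0.707]
contact_force: [-15.4, 1.4, 32.7]
opening: 0.001
time: 36.77
eef_pos: [0.5246, -0.0031, 0.0756]
tcp_rot: [0.707, 0.025, -0.029, -0.706]
contact_force: [-20.2, 2.2, 40.5]
opening: 0.002
time: 37.18
eef_pos: [0.5225, 0.0655, 0.1139]
tcp_rot: [0.707, 0.028, -0.022, -0.706]
contact_force: [1.4, 0.7, 0.7]
opening: 0.002
time: 37.6
eef_pos: [0.5325, 0.1084, 0.0259]
tcp_rot: [-0.707, -0.023, 0.03, 0.707]
contact_force: [-1.3, -0.2, 0.7]
opening: -0.001
shift mm [  3.4  -2.1 -24.9] yaw 0.0749 toolY [-0.009 -0.    -1.   ] at [0.5325 0.1084 0.0259] vise 0.0166 0.1103 F [-1.29 -0.22  0.7 ] t 37.6 -0.0007428701318395021
```

Retest the far bar; its end should meet the finger about 25 mm on.

```bash
python3 -m inch '[{"ax":0,"ay":0,"az":0,"x":0,"y":-3,"z":-10,"hand":1},{"ax":0,"ay":0,"az":0,"x":0,"y":0,"z":-8,"hand":1},{"ax":0,"ay":0,"az":0,"x":0,"y":0,"z":-3,"hand":1},{"ax":0,"ay":0,"az":0,"x":0,"y":0,"z":-2,"hand":1},{"ax":0,"ay":0,"az":0,"x":0,"y":0,"z":0,"hand":1}]'
python3 -m inch '[{"ax":0,"ay":0,"az":0,"x":0,"y":0,"z":-1,"hand":1},{"ax":0,"ay":0,"az":0,"x":0,"y":0,"z":-1,"hand":1},{"ax":0,"ay":0,"az":0,"x":0,"y":0,"z":0,"hand":1}]'
python3 -m inch '[{"ax":0,"ay":0,"az":0,"x":0,"y":0,"z":-0.5,"hand":1},{"ax":0,"ay":0,"az":0,"x":0,"y":0,"z":0,"hand":1}]'
python3 -m inch '[{"ax":0,"ay":0,"az":0,"x":0,"y":0,"z":-0.5,"hand":1},{"ax":0,"ay":0,"az":0,"x":0,"y":0,"z":0,"hand":1}]'
```

```text
time: 38.02
eef_pos: [0.5389, 0.0846, 0.0345]
tcp_rot: [0.707, 0.027, -0.025, -0.707]
contact_force: [-0.6, -1.1, 0.2]
opening: 0.003
time: 38.27
eef_pos: [0.5381, 0.0837, 0.0332]
tcp_rot: [-0.707, -0.027, 0.026, 0.707]
contact_force: [0.4, 0.8, 0.4]
opening: 0.001
time: 38.43
eef_pos: [0.538, 0.0835, 0.0331]
tcp_rot: [-0.706, -0.027, 0.027, 0.707]
contact_force: [0.5, 1.4, 0.6]
opening: -0.002
time: 38.6
eef_pos: [0.538, 0.0834, 0.0331]
tcp_rot: [-0.706, -0.026, 0.026, 0.707]
contact_force: [-0.6, 3.4, 1.6]
opening: -0.005
```

```bash
python3 -m inch '[{"ax":0,"ay":0,"az":0,"x":0,"y":0,"z":-0.8,"hand":1},{"ax":0,"ay":0,"az":0,"x":0,"y":0,"z":0,"hand":1},{"ax":0,"ay":0,"az":0,"x":0,"y":0,"z":0,"hand":1}]'
python3 -m inch '[{"ax":0,"ay":0,"az":0,"x":0,"y":0,"z":-0.6,"hand":1},{"ax":0,"ay":0,"az":0,"x":0,"y":0,"z":0,"hand":1},{"ax":0,"ay":0,"az":0,"x":0,"y":0,"z":0,"hand":1}]'
```

```text
time: 38.85
eef_pos: [0.5381, 0.0829, 0.0331]
tcp_rot: [-0.706, -0.026, 0.026, 0.707]
contact_force: [0.6, 6.4, 2.1]
opening: -0.001
time: 39.1
eef_pos: [0.538, 0.0825, 0.033]
tcp_rot: [-0.706, -0.026, 0.026, 0.707]
contact_force: [-1.3, 5.2, 0.4]
opening: -0.002
```

The far bar moves only at 5–6 N, about twice the free value, and harder presses do not raise that. So I take the grip as saturated at what the block's own friction can hold. Back off and measure heights and centring.

```bash
python3 -m inch '[{"ax":0,"ay":0,"az":0,"x":0,"y":0,"z":8,"hand":1},{"ax":0,"ay":0,"az":0,"x":0,"y":0,"z":20,"hand":1},{"ax":0,"ay":0,"az":0,"x":0,"y":-35,"z":20,"hand":1},{"ax":0,"ay":0,"az":0,"x":0,"y":-38,"z":20,"hand":1},{"ax":0,"ay":0,"az":0,"x":0,"y":-38,"z":0,"hand":1}]'
python3 -m inch '[{"ax":0,"ay":0,"az":0,"x":-20,"y":-30,"z":0,"hand":1},{"ax":0,"ay":0,"az":0,"x":-35,"y":0,"z":0,"hand":1},{"ax":0,"ay":0,"az":0,"x":-35,"y":0,"z":10,"hand":1},{"ax":0,"ay":0,"az":0,"x":0,"y":0,"z":0,"hand":1},{"ax":0,"ay":0,"az":0,"x":0,"y":0,"z":0,"hand":1}]'
python3 -c "
from h import *
go(0,0,.2)
a=cam('top')['img'][225:275,290:390]; s=cam('scene')['img']; b=s[190:265,260:370]
im=np.vstack([cv2.resize(a,(600,300),interpolation=2),np.pad(cv2.resize(b,(440,300),interpolation=2),((0,0),(0,160),(0,0)))])[:,:,::-1]
cv2.imwrite('pics/s9.png',im)
"
```

```text
time: 39.52
eef_pos: [0.5315, 0.1506, 0.1427]
tcp_rot: [0.707, 0.026, -0.029, -0.706]
contact_force: [0.8, -0.3, 0.9]
opening: 0.001
time: 39.93
eef_pos: [0.4409, 0.1517, 0.1723]
tcp_rot: [0.707, 0.027, -0.027, -0.706]
contact_force: [0.4, -0.2, 0.5]
opening: 0.003
shift mm [  71.4  -27.5 -160.5] yaw 0.0765 toolY [-0.    -0.001 -1.   ] at [0.4409 0.1517 0.1723] vise -0.0716 0.1603 F [ 0.44 -0.23  0.55] t 39.9333 0.0029570048943056426
```

View pics/s9.png

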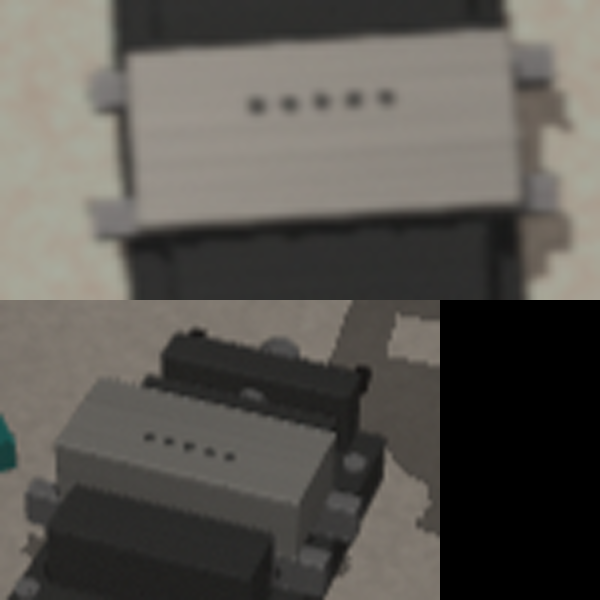

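The block now sits visibly lower. Bar ends in the top crop are 90/551 (far) and 90/556 (near). I'll check its height by triangulating the hole row from the two views.

```bash
python3 -c "
from h import *
c=cam('top'); s=cam('scene')
P=lambda x,y:((x+.5)/6-.5+290,(y+.5)/6-.5+225)
S=lambda x,y:((x+.5)/4-.5+260,(y-300+.5)/4-.5+190)
def tri(a,b):
    o1,d1=ray(c,*a);o2,d2=ray(s,*b); k=np.linalg.lstsq(np.c_[d1,-d2],o2-o1,rcond=None)[0]; p=o1+k[0]*d1; q=o2+k[1]*d2; return (p+q)/2,np.linalg.norm(p-q)
print('before',tri(P(256,102),S(232,443)),tri(P(388,94),S(149,421)))
print('after',tri(P(257,106),S(230,456)),tri(P(387,97),S(149,437)))
for n,l,r in(('far',(90,92),(551,65)),('near',(90,219),(556,194))):
    l,r=[(onz(c,*P(*q),.05)-C)@EY for q in(l,r)]; print(n,l.round(4),r.round(4))
go(0,-.045,.1)"
```

```text
before (array([0.53109646, 0.01856647, 0.09441046]), np.float64(0.0011745670910946761)) (array([ 0.53414491, -0.02185696,  0.09554217]), np.float64(0.0005449583777962423))
after (array([0.53091724, 0.01783384, 0.08629492]), np.float64(0.000549479824612817)) (array([ 0.53430564, -0.02210557,  0.08609528]), np.float64(0.0006904563952231068))
far 0.0724 -0.0764
near 0.0746 -0.0749
shift mm [  68.6   73.4 -204.8] yaw 0.0747 toolY [ 0.001 -0.    -1.   ] at [0.4439 0.1515 0.1732] vise -0.0686 0.1599 F [0.35 0.13 0.49] t 40.1333 0.0029345652449908983
```

Hole-row height went from 94.4/95.5 mm to 86.3/86.1 mm (seated is 86), so the block is level. A final slow reseating press in the middle, since I touched the bar after the last one.

```bash
python3 -m inch '[{"ax":0,"ay":0,"az":0,"x":14,"y":0,"z":-32,"hand":1},{"ax":0,"ay":0,"az":0,"x":14,"y":0,"z":-32,"hand":1},{"ax":0,"ay":0,"az":0,"x":14,"y":0,"z":-32,"hand":1},{"ax":0,"ay":0,"az":0,"x":14,"y":0,"z":-32,"hand":1},{"ax":0,"ay":0,"az":0,"x":13,"y":0,"z":-32,"hand":1}]'
python3 -m inch '[{"ax":0,"ay":0,"az":0,"x":0,"y":30,"z":0,"hand":1},{"ax":0,"ay":0,"az":0,"x":0,"y":30,"z":0,"hand":1},{"ax":0,"ay":0,"az":0,"x":0,"y":20,"z":0,"hand":1},{"ax":0,"ay":0,"az":0,"x":0,"y":10,"z":0,"hand":1},{"ax":0,"ay":0,"az":0,"x":0,"y":0,"z":0,"hand":1}]'
python3 -m inch '[{"ax":0,"ay":0,"az":0,"x":0,"y":0,"z":0,"hand":1},{"ax":0,"ay":0,"az":0,"x":0,"y":0,"z":0,"hand":1}]'
python3 -c "
from h import *
go(0,0,.0765)"
```

```text
time: 40.55
eef_pos: [0.5252, -0.0049, 0.1728]
tcp_rot: [0.707, 0.026, -0.026, -0.706]
contact_force: [0.4, 0.5, 0.6]
opening: -0.002
time: 40.97
eef_pos: [0.522, -0.0029, 0.0798]
tcp_rot: [-0.706, -0.024, 0.028, 0.707]
contact_force: [-0.5, 1.1, -0.7]
opening: -0.001
time: 41.13
eef_pos: [0.525, -0.0029, 0.0844]
tcp_rot: [0.707, 0.028, -0.026, -0.706]
contact_force: [0.2, -0.7, -0.2]
opening: 0.001
shift mm [-0.7  7.9  0.2] yaw 0.0753 toolY [ 0.003 -0.001 -1.   ] at [ 0.525  -0.0029  0.0844] vise 0.0007 -0.0002 F [ 0.22 -0.71 -0.21] t 41.1333 0.0005044562155210103
```

```bash
python3 -m inch '[{"ax":0,"ay":0,"az":0,"x":0,"y":4,"z":0,"hand":1},{"ax":0,"ay":0,"az":0,"x":0,"y":2,"z":0,"hand":1},{"ax":0,"ay":0,"az":0,"x":0,"y":1.5,"z":0,"hand":1},{"ax":0,"ay":0,"az":0,"x":0,"y":1,"z":0,"hand":1},{"ax":0,"ay":0,"az":0,"x":0,"y":1,"z":0,"hand":1}]'
python3 -m inch '[{"ax":0,"ay":0,"az":0,"x":0,"y":1,"z":0,"hand":1},{"ax":0,"ay":0,"az":0,"x":0,"y":1,"z":0,"hand":1},{"ax":0,"ay":0,"az":0,"x":0,"y":1,"z":0,"hand":1},{"ax":0,"ay":0,"az":0,"x":0,"y":1,"z":0,"hand":1},{"ax":0,"ay":0,"az":0,"x":0,"y":0.5,"z":0,"hand":1}]'
python3 -m inch '[{"ax":0,"ay":0,"az":0,"x":0,"y":0.8,"z":0,"hand":1},{"ax":0,"ay":0,"az":0,"x":0,"y":0.8,"z":0,"hand":1},{"ax":0,"ay":0,"az":0,"x":0,"y":0.5,"z":0,"hand":1},{"ax":0,"ay":0,"az":0,"x":0,"y":0,"z":0,"hand":1},{"ax":0,"ay":0,"az":0,"x":0,"y":0,"z":0,"hand":1}]'
python3 -m inch '[{"ax":0,"ay":0,"az":0,"x":0,"y":-2,"z":0,"hand":1},{"ax":0,"ay":0,"az":0,"x":0,"y":-3,"z":0,"hand":1},{"ax":0,"ay":0,"az":0,"x":0,"y":-5,"z":0,"hand":1},{"ax":0,"ay":0,"az":0,"x":0,"y":-20,"z":0,"hand":1},{"ax":0,"ay":0,"az":0,"x":0,"y":-35,"z":0,"hand":1}]'
python3 -m inch '[{"ax":0,"ay":0,"az":0,"x":-15,"y":-35,"z":15,"hand":1},{"ax":0,"ay":0,"az":0,"x":-15,"y":0,"z":35,"hand":1},{"ax":0,"ay":0,"az":0,"x":-15,"y":0,"z":35,"hand":1},{"ax":0,"ay":0,"az":0,"x":-15,"y":0,"z":35,"hand":1},{"ax":0,"ay":0,"az":0,"x":-10,"y":0,"z":35,"hand":1}]'
python3 -m inch '[{"ax":0,"ay":0,"az":0,"x":0,"y":0,"z":0,"hand":1},{"ax":0,"ay":0,"az":0,"x":0,"y":0,"z":0,"hand":1}]'
python3 -c "
from h import *
c=cam('top'); save(c,'pics/end.png',(150,150,500,400),2)
go(0,0,.0765)"
```

```text
time: 41.55
eef_pos: [0.524, -0.0027, 0.0758]
tcp_rot: [0.707, 0.027, -0.027, -0.707]
contact_force: [-6.3, 0.9, 15.8]
opening: -0.004
time: 41.97
eef_pos: [0.5242, -0.0027, 0.0757]
tcp_rot: [0.707, 0.026, -0.028, -0.707]
contact_force: [-16.6, 1.9, 35.9]
opening: 0.002
time: 42.38
eef_pos: [0.5243, -0.0027, 0.0757]
tcp_rot: [0.707, 0.026, -0.028, -0.707]
contact_force: [-20.7, 2.4, 42.0]
opening: 0.003
time: 42.8
eef_pos: [0.5201, -0.0021, 0.1283]
tcp_rot: [-0.706, -0.023, 0.03, 0.707]
contact_force: [-0.2, -1.2, -0.9]
opening: -0.004
time: 43.22
eef_pos: [0.4406, 0.1478, 0.1669]
tcp_rot: [-0.707, -0.026, 0.026, 0.707]
contact_force: [0.6, 0.7, -0.4]
opening: -0.005
time: 43.38
eef_pos: [0.4412, 0.1481, 0.1667]
tcp_rot: [0.707, 0.028, -0.028, -0.706]
contact_force: [0.1, -0.4, -0.2]
opening: 0.002
shift mm [  70.6   90.4 -155.7] yaw 0.077 toolY [ 0.001 -0.    -1.   ] at [0.4419 0.1471 0.1668] vise -0.071 0.1556 F [-0.03  0.79 -0.47] t 43.4333 0.0046906730226034515
```

The picture limit is reached, so I'll check the bystanders numerically against the first images and sign off.

```bash
python3 -c "
from h import *
from plant import sign_off
s0=cv2.imread('pics/scene0.png').astype(int); s1=cam('scene')['img'][:,:,::-1].astype(int)
for n,(x0,y0,x1,y1) in dict(weight=(165,200,210,255),bottle=(412,245,470,330)).items():
    d=np.abs(s0-s1)[y0:y1,x0:x1].max(2); print(n,'changed px >40:',(d>40).mean().round(3))
print(sign_off())"
```

```text
weight changed px >40: 0.0
bottle changed px >40: 0.0
the job is handed in; nothing more can be done
None
```

I pushed both parallels back and seated the block. One check is not clear-cut: in my slide test a firm push still moved the parallels slightly. The job is handed in at about 43 s of the 72 s allowed, with the arm clear of everything.

- **Parallels:** I pushed each one in by its end. My last measurements put the ends of the near one at +74.6 and −74.9 mm from the vise's middle. The far one is at +72.4 and −76.4 mm, so it sits about 2 mm towards −y. I nudged it to centre once, but my own later slide tests pushed it back.
- **Seating:** I pressed both ends several times, mostly at 18–26 N and once each at about 30 N. I added two presses of about 40 N in the middle. The highest force on the block was 42 N, well under the 80 N limit.
- **Level:** The top measured 86.3 and 86.1 mm at the two ends of the hole row (seated is 86 mm). The pressing stop was at the same height at both ends.
- **Grip:** At the ends, a push of about 5–6 N still crept the parallels by fractions of a millimetre; 2–3 N slid them freely before. Firmer presses did not raise that, so I took it as the most grip the vise gives. After the far parallel's last slide test I made one more 42 N press in the middle and did not test again. The near parallel was tested only before the firmer presses.
- **Bottle and weight:** Comparing the first and last scene images showed no change at either one. I could not view the final top picture because the picture limit was reached.
- **Fingertips:** The shut fingertips seemed to end about 10 mm behind the TCP, not 11 mm ahead as stated. My first push therefore passed over the near parallel without contact, and I lowered the tool to correct for it.

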